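Press a rice-cake mould in the ratchet press and tray it

TASK

Press the wooden mould that stands in the scissor-handled press: close the press by its moving handle until the ratchet alone keeps the mould tightly squeezed, about two clicks after the jaws bite, without crushing it, and take your hand off to see that it holds. Then press the handle sideways, which for this flat-lying press means down towards the board, to free the teeth, swing it fully open, and set the mould upright on the floor of the steel tray. Leave everything else where it is.

Things in the scene. Friction and masses are not known exactly. Their poses are not given: they have to be found in the camera images.
- press: Steel scissor press lying flat on a wooden board (330 x 240 x 12 mm) fixed to the table. Origin: on its upright pivot axis, at table level; z up. Jaws lie to its +x, handles to -x. The fixed handle (finger loop, top at 38 mm) is on the -y side; the moving handle starts on the +y side and closes towards -y (anticlockwise from above). Steel parts are rigid.
- lever (a joint): Swing of the moving handle in rad: 0 = fully open, grows as it closes, up to 0.58. It stays where it is left. Ratchet: 9 teeth, 0.05 rad apart, holding at 0.137, 0.187 ... 0.537; it lets the handle close but not open. The jaws bite anywhere from 0.17 to 0.36 and each tooth after that adds about 12 N of squeeze on the mould. Under 8 N is loose, over 40 N crushes it.
- thumb_post (a point): Middle (78 mm up) of the upright round post on the moving handle, 18 mm dia, from 58 to 98 mm above the table, on a flat 40 mm collar. It is 155 mm from the pivot, in the direction pi - 0.45 + swing about the press's z axis. Pushing it along its arc closes the press: 2 to 4 N to ride over the teeth, plus 0.5 N for each newton of squeeze on the mould (19 N there crushes).
- rack (a point): Middle of the ratchet rack: the curved dark bar, top 75 mm above the table, teeth downward, 105 mm from the pivot; the moving handle passes under it. The handle with its post can be pressed straight down 8 mm against a spring (3 N to start, 9 N at the bottom, 1 to 3 N more while the teeth are loaded). From 4 mm down the teeth are free and it can swing open while kept down; let up, they engage.
- fixed_jaw (a point): Top of the fixed jaw block (62 mm up) that carries the stop screw with a rubber-faced sprung pad (3.2 N per mm), which stands on the mould's far side. The screw is set differently each time, by up to 12 mm, so where the jaws bite must be felt. The moving jaw, a round upright nose 16 mm dia, 23 to 59 mm up, 75 mm from the pivot, pushes the mould along the press's +y onto the pad.
- mould: Closed wooden mould, 0.14 to 0.28 kg, a loose rigid block standing upright on the press's board between the jaws. Origin: centre of its underside, z up. Lower part 50 (its x) x 44 (its y, the squeezed way) x 60 mm high; on it a darker lid block 40 (x) x 34 (y) x 22 mm; total height 82 mm. At the start its axes nearly match those of the press.
- mould_lid (a point): Centre of the mould's lid block, 71 mm above the mould's underside; pinch the lid across its x (40 mm) to clear the jaws.
- tray: Low open steel tray fixed on the table, 240 (its x) x 170 (its y) x 22 mm high, walls and floor 3 mm thick. Origin: centre of its underside, z up. A ring cutter lies in its +x half; the -x half is free.
- cutter_c (a point): Steel ring cutter, 52 mm dia, 22 mm high, lying in the tray; its centre. Leave it.
- sauce_cup_c (a point): Small steel cup, 44 mm dia, 26 mm high, on the press's board; its centre. Leave it.
- round_mould_c (a point): Round wooden mould, 68 mm dia, 60 mm high, at the back of the table; its centre. Not the one to press.
- jar_c (a point): Glass jar, 72 mm dia, 110 mm high; its centre. Leave it.
- mug_c (a point): White mug, 72 mm dia, 85 mm high; its centre. Leave it.
- spoon_grip (a point): Steel spoon, 200 mm long, lying on the table; a point on its handle. Leave it.
- bowl_c (a point): Steel bowl, 140 mm dia, 60 mm high; its centre. Leave it.
Mind the look-alikes: they are no part of the job. What is shaped like the mould but blue or turquoise is not meant.

How it is judged:
By the outcome, as a careful person would: the job done as asked, in the order asked, and still so for the second after the job is handed in, with the robot touching nothing.
It also fails if it takes over 72 s, if anything falls off the work surface, if the arm or the gripper's body presses on something with over 40 N, if the wrist force passes 120 N, or if a joint passes its speed limit or range.

ROBOT

A 7-joint arm with a two-finger parallel gripper is mounted at the origin on the work surface. World frame = base frame: x ahead of the robot, y to its left, z up, the work surface at z = 0. Lengths are in m, angles in rad, forces in N, time in s.
With the tool pointing down it reaches from about 0.35 to 0.9 m from the base axis. Payload 8.1 kg.
Tool frame: the origin (TCP) lies at the very end of the fingers, on their centre line; the grasp point (between the pads) lies 19 mm behind it (robot.grip_point_offset is the x of the grasp point in the tool frame, in m); x points along the fingers, y is the direction in which the jaws open and shut, and the axes are right-handed (so a half turn about x gives the same grasp; the last joint's range is limited). The gripper opens to 92 mm and grips with 3 to 60 N. Pads are 19 mm wide; open, the fingers measure 130 mm over their backs; the gripper's body (75 mm by 190 mm) begins 47 mm behind the grasp point.
Start: joints at [-1.424, 0.434, 0.025, 1.573, -0.012, 1.134, -0.075], TCP at [0.155, 0.606, 0.197] pointing down, gripper open.
Joint ranges: [-2.62, 2.62], [-0.44, 2.09], [-1.27, 1.32], [0.08, 2.57], [-1.32, 4.46], [0.12, 2], [-2.74, 2.74]. Speed limits (rad/s): [2.22, 2.22, 3.01, 3.01, 3.14, 3.14, 3.14].

INTERFACE

Orientations are given as a rotation vector (axis times angle).
In Python, from rig import state, vision, ticket, robot gives the robot as it stands.
- The arm moves only by the tool step_arm, never from a script. Its argument "rows" is a list of rows, each a list of 7 numbers: the shift along the tool's x, y, z in cm, then the turn, a rotation vector about the tool's x, y, z in rad, then the finger opening in cm, from 0 to 9.18. In form: [[tx, ty, tz, rx, ry, rz, claw], ...]. A call has 1 to 20 rows; each row shifts and turns the commanded pose from where the row before left it, along the tool's axes as they then stand; what a row does not reach is not made up. A row lasts 1/10 s, in which the tool goes at most 50 mm and 8.59 degrees, less where a joint would pass 70% of its speed; a pose out of reach is approached as far as the arm can. A call is refused whole if a number of a shift passes 5 or a number of a turn 0.15, either way. A call with a gripper value outside its range is refused whole. The fingers move at their own pace and stop on an object; "squeeze" is the grip in N (left out, the last holds). Time passes only in rows, so rows that do not move let the fingers close. It gives the time, the measured TCP pose, the force and the opening at its end, in the units of the state.
- state(): the state, without advancing time (a new reading comes with each control period).
- vision.get_image(name): name is "scene" or "top" or "wrist"; returns the picture (480x640x3 uint8, blue, green, red); there is no depth.
- vision.camera_model(name): a dict with "K" (3x3 intrinsics, pixels), "extrinsics" (4x4, takes a point from camera to world coordinates). Camera axes: x right, y up, looking along -z (the intrinsics and any distortion apply to the point x, -y, -z); pixel columns grow to the right and rows downward; lengths in m; the calibration is good to about 2 mm. The wrist camera is an equidistant fisheye: a pixel r from the principal point sees the ray r / f radians off the axis. A picture is of the moment at which its call begins: read the wrist's pose just before it. camera_model takes no time and is no camera call; for the wrist camera it gives the pose at the moment of the call.
- ticket.finish_job(): hands the job in, once; it reports no verdict.
The state is a dict: "t": time; "joint_pos": joint angles; "qd": joint speeds; "joint_efforts": joint torques, N m; "ee_pos": TCP position; "tcp_rot": TCP orientation; "force": force on the tool from outside, world axes, zero at the start; "wrist_torque": the same for the moment, N m; "gripper_width": opening from 0.0 (shut) to 1.0 (fully open).
Only numpy, scipy, OpenCV 4.12 (cv2) and the standard library are available. Lean on these libraries where they do the work, as an engineer would, in place of code of your own. Each camera call takes 0.05 s, during which the arm holds its last target.

## Working session

There is one attempt and no reset: what is moved stays moved. The work goes in short steps, Python scripts to look and compute and a tool call to move; the robot and the scene stay as the last step left them, time stands still between calls to the robot, and variables do not carry over. Pictures are saved under pics/ and viewed, and the job is handed in when it is done.

Besides the shell and the picture viewer there is one more tool, called after ">>>" as name(argument=value, ...), one argument or row to a line, values as JSON. step_arm: Moves the arm, as the interface text tells. Its arguments: {"type":"object","properties":{"rows":{"type":"array"},"squeeze":{"type":"number"}},"required":["rows"]}

```bash
mkdir -p pics; ls; python3 - <<'E'
from rig import state, vision, ticket, robot
import cv2
s=state(); print(s); print([a for a in dir(robot) if a[0]!='_'], robot.grip_point_offset)
for n in ("scene","top","wrist"):
    cm=vision.camera_model(n); print(n,cm)
    cv2.imwrite(f"pics/{n}0.png",vision.get_image(n))
E
```

```text
pics
{'t': 0.0, 'joint_pos': array([-1.42359431,  0.43524042,  0.02494546,  1.5740964 , -0.01157618,
        1.13397245, -0.07510975]), 'qd': array([ 0.0007999 ,  0.00080889, -0.00086209, -0.00075334, -0.00078214,
        0.0006576 , -0.00069438]), 'joint_efforts': array([-1.12727746e-03, -6.67850876e+01,  9.84821431e-01, -3.14478850e+01,
       -6.03435352e-02,  4.28432738e-02,  1.58653233e-04]), 'ee_pos': array([0.15442322, 0.60505458, 0.19653412]), 'tcp_rot': array([ 0.19490099,  1.56192526, -0.19737487]), 'force': array([ 0.01756878, -0.5064029 , -0.01563493]), 'wrist_torque': array([ 0.02500852, -0.05876423,  0.00783649]), 'gripper_width': 0.9996680896785463}
['MotionError', 'grip_point_offset'] -0.0188
scene {'K': array([[455.53135474,   0.        , 315.59383555],
       [  0.        , 455.53135474, 241.06951537],
       [  0.        ,   0.        ,   1.        ]]), 'extrinsics': array([[-0.52540422, -0.62441933,  0.57797137,  1.09963333],
       [ 0.85079427, -0.39351841,  0.34827054,  0.36662581],
       [ 0.00997551,  0.67471755,  0.73800862,  0.78204975],
       [ 0.       
[... 196 characters left out ...]
.        ]]), 'extrinsics': array([[ 0.00219689,  0.99640455, -0.08469444,  0.4461423 ],
       [-0.99990771,  0.00332433,  0.01317309,  0.06138624],
       [ 0.01340728,  0.08465768,  0.99631989,  1.1008037 ],
       [ 0.        ,  0.        ,  0.        ,  1.        ]])}
wrist {'K': array([[371.64829954,   0.        , 317.1117268 ],
       [  0.        , 371.64829954, 241.71496965],
       [  0.        ,   0.        ,   1.        ]]), 'extrinsics': array([[ 0.24699055, -0.93855557, -0.24105832,  0.08903036],
       [ 0.96901662,  0.23882298,  0.06301093,  0.6215324 ],
       [-0.00156899, -0.24915262,  0.96846296,  0.38248149],
       [ 0.        ,  0.        ,  0.        ,  1.        ]])}
```

View pics/top0.png

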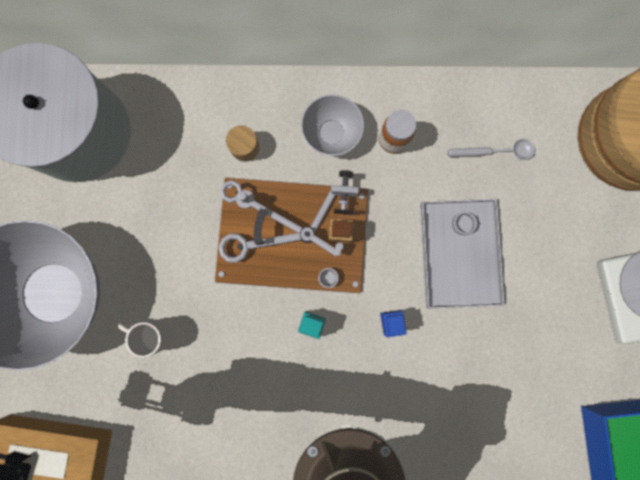

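View pics/scene0.png

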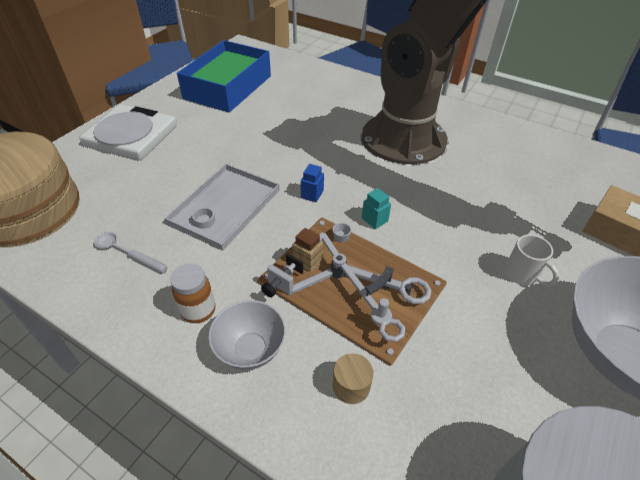

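View pics/wrist0.png

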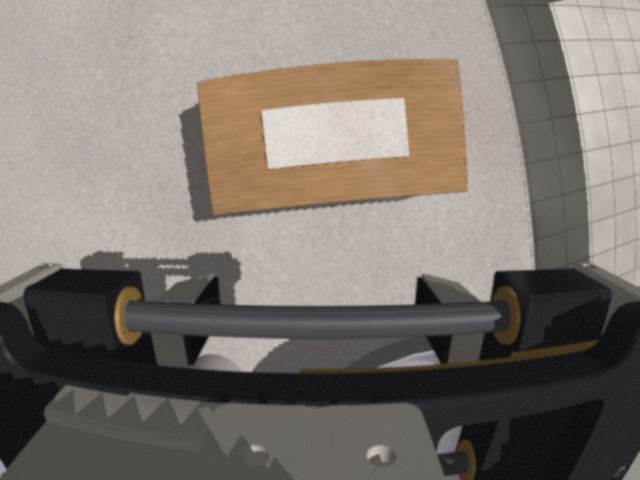

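```bash
cat > h.py <<'E'
import numpy as np, cv2
from rig import state, vision, ticket, robot
from scipy.spatial.transform import Rotation as R
def ray(n,u,v,cm=None):
    cm=cm or vision.camera_model(n);K=cm['K'];E=cm['extrinsics']
    x=(u-K[0,2])/K[0,0];y=(v-K[1,2])/K[1,1]
    if n=='wrist':
        r=np.hypot(x,y);d=np.array([x/r*np.sin(r),y/r*np.sin(r),np.cos(r)]) if r>0 else np.array([0,0,1.])
    else: d=np.array([x,y,1.])
    d=d*[1,-1,-1];d=E[:3,:3]@d
    return E[:3,3],d/np.linalg.norm(d)
def onz(n,u,v,z,cm=None):
    o,d=ray(n,u,v,cm);return o+d*(z-o[2])/d[2]
def tri(*rs):
    A=np.zeros((3,3));b=np.zeros(3)
    for o,d in rs:
        P=np.eye(3)-np.outer(d,d);A+=P;b+=P@o
    p=np.linalg.solve(A,b)
    return p,[np.linalg.norm((np.eye(3)-np.outer(d,d))@(p-o)) for o,d in rs]
def proj(n,p,cm=None):
    cm=cm or vision.camera_model(n);K=cm['K'];E=cm['extrinsics']
    q=E[:3,:3].T@(np.asarray(p)-E[:3,3]);q=q*[1,-1,-1]
    if n=='wrist':
        th=np.arctan2(np.hypot(q[0],q[1]),q[2]);s=th/np.hypot(q[0],q[1]);return K[0,0]*q[0]*s+K[0,2],K[1,1]*q[1]*s+K[1,2]
    return K[0,0]*q[0]/q[2]+K[0,2],K[1,1]*q[1]/q[2]+K[1,2]
E
python3 - <<'E'
import cv2
im=cv2.imread('pics/top0.png')[165:305,205:385];cv2.imwrite('pics/topc.png',cv2.resize(im,None,fx=4.2,fy=4.2,interpolation=cv2.INTER_CUBIC))
im=cv2.imread('pics/scene0.png')[210:370,250:455];cv2.imwrite('pics/scenec.png',cv2.resize(im,None,fx=3.7,fy=3.7,interpolation=cv2.INTER_CUBIC))
E
```

```text
(no output)
```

View pics/topc.png

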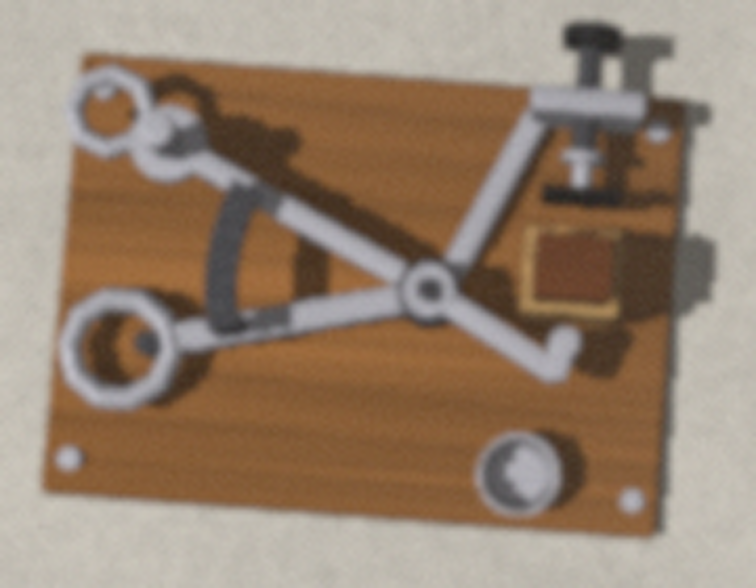

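View pics/scenec.png

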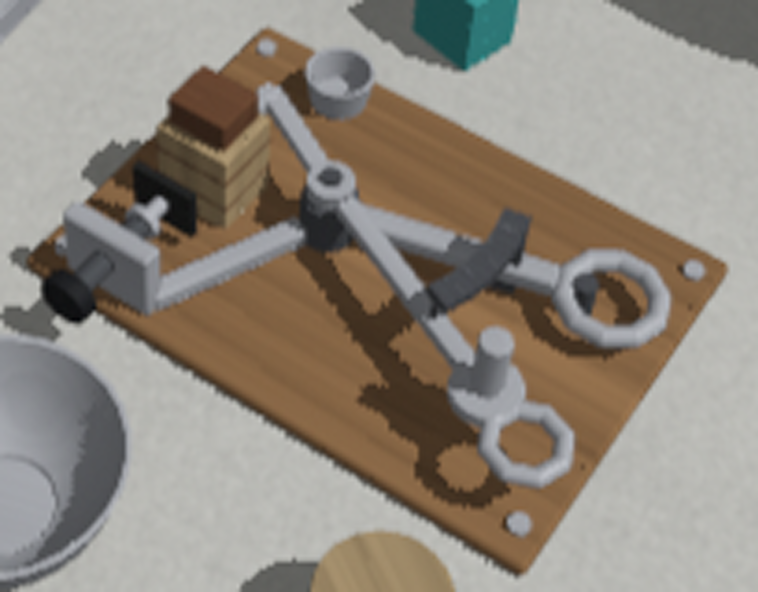

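```bash
python3 - <<'E'
from h import *
T=lambda x,y:((x+.5)/4.2-.5+205,(y+.5)/4.2-.5+165)
S=lambda x,y:((x+.5)/3.7-.5+250,(y+.5)/3.7-.5+210)
def m(name,t,s):
    p,e=tri(ray('top',*T(*t)),ray('scene',*S(*s)));print(name,p.round(4),np.round(e,4));return p
pv=m('pivot',(430,290),(331,182))
po=m('posttop',(155,128),(496,342))
m('lidtop',(573,266),(214,98))
m('fixedloop',(121,349),(611,298))
m('cup',(519,473),(340,75))
c=[onz('top',*T(*q),0.012) for q in ((84,54),(43,490),(658,535))]
print(np.array(c).round(4))
x=c[2]-c[1];print('x dir',np.degrees(np.arctan2(x[1],x[0])),np.linalg.norm(x)); y=c[0]-c[1];print('y',np.degrees(np.arctan2(y[1],y[0]))-90,np.linalg.norm(y))
print('board TL..centre',(c[0]+c[2])/2)
for z in (.04,.05): print('piv on',z,onz('top',*T(430,290),z).round(4))
# mould lid corners at z .094
for q in ((537,236),(612,236),(612,299),(535,297)): print(onz('top',*T(*q),.094).round(4))
d=(po-pv)[:2];print('post r',np.hypot(*d),np.degrees(np.arctan2(d[1],d[0])))
E
```

```text
pivot [0.5479 0.0915 0.0562] [0.0004 0.0004]
posttop [0.6248 0.2272 0.0968] [0.0002 0.0002]
lidtop [0.5567 0.0192 0.0922] [0.0004 0.0004]
fixedloop [0.5188 0.2543 0.0305] [0.0002 0.0002]
cup [0.454  0.0453 0.0349] [0.0006 0.0006]
[[ 0.6801  0.2804  0.012 ]
 [ 0.4449  0.2974  0.012 ]
 [ 0.4217 -0.0297  0.012 ]]
x dir -94.05087309101017 0.32795866793891254
y -94.13702870055744 0.23585654812746062
board TL..centre [0.55092494 0.1253405  0.012     ]
piv on 0.04 [0.5497 0.0916 0.04  ]
piv on 0.05 [0.5487 0.0913 0.05  ]
[0.5716 0.0369 0.094 ]
[ 5.718e-01 -5.000e-04  9.400e-02]
[ 5.402e-01 -4.000e-04  9.400e-02]
[0.5411 0.0379 0.094 ]
post r 0.15590791483336902 60.46800835877884
```

```bash
cat >> h.py <<'E'
PV=np.array([0.548,0.0915]);YAW=np.radians(-93.9)
def post(s,r=.155):
    a=YAW+np.pi-.45+s
    return PV+r*np.array([np.cos(a),np.sin(a)]),a
def deltas(p,a):
    """shift in tool axes (cm) and turn about tool x to get TCP to p with tool y along heading a (mod pi), pointing straight down"""
    s=state();M=R.from_rotvec(s['tcp_rot']);ex,ey,ez=M.as_matrix().T
    best=None
    for k in (-1,0,1,2):
        y=np.array([np.cos(a+k*np.pi),np.sin(a+k*np.pi),0]);x=np.array([0,0,-1.]);G=np.stack([x,y,np.cross(x,y)],1)
        rv=(M.inv()*R.from_matrix(G)).as_rotvec()
        if best is None or np.linalg.norm(rv)<np.linalg.norm(best): best=rv
    return M.inv().apply(np.asarray(p)-s['ee_pos'])*100,best
E
python3 - <<'E'
from h import *
s=state();M=R.from_rotvec(s['tcp_rot']).as_matrix();print(M.round(3))
p,a=post(0);print(p,np.degrees(a))
print(deltas([*p,.15],a+np.pi/2))
print(deltas([*p,.15],a))
E
```

```text
[[-0.     0.247  0.969]
 [-0.001  0.969 -0.247]
 [-1.    -0.001  0.   ]]
[0.62475638 0.22616053] 60.31689921911295
(array([  4.7101372 , -25.09244191,  54.94369678]), array([-1.30256443e+00, -6.89817695e-04,  1.11504090e-03]))
(array([  4.7101372 , -25.09244191,  54.94369678]), array([0.2682317 , 0.00028071, 0.00119147]))
```

>>> step_arm(
  rows=[
    [0,-1.6,3.4,0,0,0,6],
    [0,-1.6,3.4,0,0,0,6],
    [0,-1.6,3.4,0,0,0,6],
    [0,-1.6,3.4,0,0,0,6],
    [0,-1.6,3.4,0,0,0,6],
    [0,-1.6,3.4,0,0,0,6],
    [0,-1.6,3.4,0,0,0,6],
    [0,-1.6,3.4,0,0,0,6],
    [0,-1.6,3.4,0,0,0,6],
    [0,-1.6,3.4,0,0,0,6],
    [0,-1.6,3.4,0,0,0,6],
    [0,-1.6,3.4,0,0,0,6],
    [0,-1.6,3.4,0,0,0,6],
    [0,-1.6,3.4,0,0,0,6],
    [0,-1.4,3.6,0,0,0,6],
  ],
  squeeze=30,
)

```text
t: 1.65
ee_pos: [0.5925, 0.2471, 0.1971]
tcp_rot: [0.196, 1.562, -0.196]
force: [-0.9, -0.4, 0.5]
gripper_width: 0.652
```

>>> step_arm(
  rows=[
    [0,0,0,-0.145,0,0,6],
    [0,0,0,-0.145,0,0,6],
    [0,0,0,-0.145,0,0,6],
    [0,0,0,-0.145,0,0,6],
    [0,0,0,-0.145,0,0,6],
    [0,0,0,-0.145,0,0,6],
    [0,0,0,-0.145,0,0,6],
    [0,0,0,-0.145,0,0,6],
    [0,0,0,-0.145,0,0,6],
  ],
)

```text
t: 2.55
ee_pos: [0.5916, 0.2483, 0.197]
tcp_rot: [-0.826, 1.409, 0.826]
force: [-1.5, -0.1, 1.2]
gripper_width: 0.653
```

```bash
python3 - <<'E'
from h import *
s=state();print(s['t'],s['ee_pos'],s['joint_pos'],s['force'],s['gripper_width'])
p,a=post(0);print(deltas([*p,.15],a+np.pi/2))
cm=vision.camera_model('wrist');cv2.imwrite('pics/w1.png',vision.get_image('wrist'))
np.save('w1.npy',cm['extrinsics'])
print('post top pred',proj('wrist',[*p,.098],cm),proj('wrist',[.6248,.2272,.097],cm),'lid',proj('wrist',[.5567,.0192,.094],cm))
E
```

```text
2.55 [0.59156313 0.24827412 0.19699122] [-0.40821883  0.4677326  -0.10859537  1.5203538   0.05334555  1.15704182
  2.10517316] [-1.48664799 -0.05288371  1.16729152] 0.6534209451928933
(array([ 4.69779491, -3.97812087, -0.30830972]), array([ 0.00837181, -0.00051916, -0.00037187]))
post top pred (np.float64(266.00350065210307), np.float64(230.8473045661962)) (np.float64(266.79105139602103), np.float64(231.71005922070762)) lid (np.float64(216.94078179994233), np.float64(-23.32789516955677))
```

View pics/w1.png

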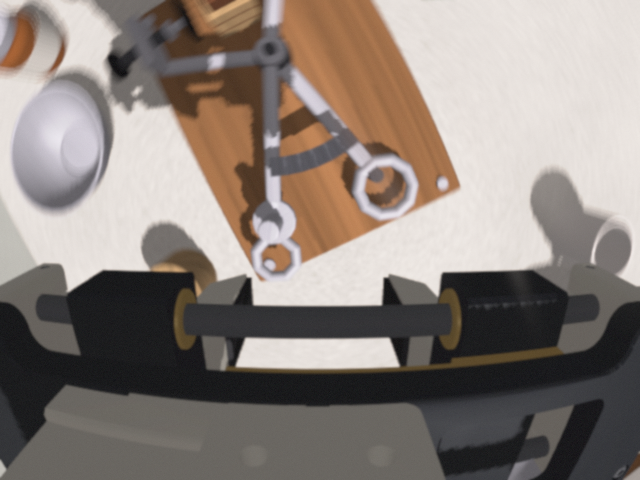

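>>> step_arm(
  rows=[
    [1,-1,-0.1,0,0,0,6],
    [2,-1,-0.1,0,0,0,6],
    [2,-1,-0.1,0,0,0,6],
    [1.5,-1,0,0,0,0,6],
    [1.2,0,0,0,0,0,6],
    [0,0,0,0,0,0,6],
  ],
)

```text
t: 3.2
ee_pos: [0.624, 0.2254, 0.118]
tcp_rot: [-0.82, 1.414, 0.821]
force: [-0.4, 0.4, -0.3]
gripper_width: 0.655
```

```bash
python3 - <<'E'
from h import *
s=state();print(s['t'],s['ee_pos'],s['force'])
p,a=post(0);print(deltas([*p,.063],a+np.pi/2))
cm=vision.camera_model('wrist');cv2.imwrite('pics/w2.png',vision.get_image('wrist'))
np.save('w2.npy',cm['extrinsics'])
print('post top pred',proj('wrist',[*p,.098],cm))
E
```

```text
3.2 [0.62402082 0.22544831 0.11799079] [-0.38735656  0.43107402 -0.27513084]
(array([ 5.49870823, -0.04081737,  0.11356785]), array([ 0.00067993, -0.00278052, -0.00220242]))
post top pred (np.float64(315.48275311858), np.float64(267.4186716145277))
```

View pics/w2.png

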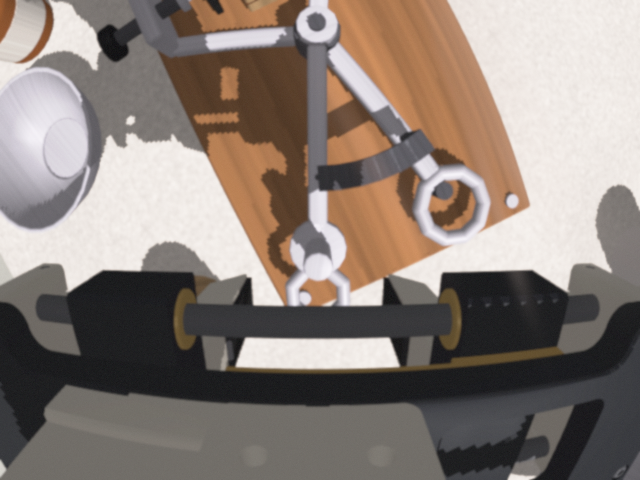

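>>> step_arm(
  rows=[
    [1.5,0,0,0,0,0,6],
    [1.5,0,0,0,0,0,6],
    [1.5,0,0,0,0,0,6],
    [1.0,0,0,0,0,0,6],
    [0,0,0,0,0,0,4],
    [0,0,0,0,0,0,2.5],
    [0,0,0,0,0,0,1.5],
    [0,0,0,0,0,0,1.5],
    [0,0,0,0,0,0,1.5],
    [0,0,0,0,0,0,1.5],
  ],
  squeeze=30,
)

```text
t: 4.25
ee_pos: [0.6252, 0.2262, 0.0657]
tcp_rot: [-0.821, 1.409, 0.821]
force: [0.5, -0.1, 0.7]
gripper_width: 0.187
```

```bash
cat >> h.py <<'E'
def rep():
    s=state();d=s['ee_pos'][:2]-PV;ang=np.arctan2(d[1],d[0]);sw=(ang-(YAW+np.pi-.45)+np.pi)%(2*np.pi)-np.pi
    t=np.array([-np.sin(ang),np.cos(ang)]);M=R.from_rotvec(s['tcp_rot']).as_matrix()
    print('t %.2f ee %s r %.4f swing %.4f | F tang %.2f rad %.2f z %.2f |F raw %s| w %.2fmm yaw-tang %.3f'%(s['t'],s['ee_pos'].round(4),np.hypot(*d),sw,s['force'][:2]@t,s['force'][:2]@d/np.hypot(*d),s['force'][2],s['force'].round(1),s['gripper_width']*91.8,(np.arctan2(M[1,1],M[0,1])-ang-np.pi/2+1.5)%np.pi-1.5))
E
python3 -c "
from h import *
rep();print(state()['joint_pos'].round(2))"
```

```text
t 4.25 ee [0.6252 0.2262 0.0657] r 0.1553 swing -0.0026 | F tang -0.46 rad 0.11 z 0.68 |F raw [ 0.5 -0.1  0.7]| w 17.21mm yaw-tang 0.005
[-0.37  0.62 -0.1   1.6   0.07  0.92  2.14]
```

>>> step_arm(
  rows=[
    [0,0.31,0,-0.02,0,0,1.5],
    [0,0.31,0,-0.02,0,0,1.5],
    [0,0.31,0,-0.02,0,0,1.5],
    [0,0.31,0,-0.02,0,0,1.5],
  ],
)

```text
t: 4.65
ee_pos: [0.6144, 0.2319, 0.0656]
tcp_rot: [-0.884, 1.383, 0.883]
force: [4.6, -1.9, 0.8]
gripper_width: 0.169
```

```bash
python3 -c "
from h import *
rep();print(state()['joint_pos'].round(2))"
```

```text
t 4.65 ee [0.6144 0.2319 0.0656] r 0.1553 swing 0.0766 | F tang -4.96 rad 0.26 z 0.84 |F raw [ 4.6 -1.9  0.8]| w 15.55mm yaw-tang 0.008
[-0.36  0.61 -0.12  1.62  0.09  0.91  2.19]
```

>>> step_arm(
  rows=[
    [0,0.31,0,-0.02,0,0,1.5],
    [0,0.31,0,-0.02,0,0,1.5],
  ],
)

```text
t: 4.85
ee_pos: [0.6098, 0.2339, 0.0657]
tcp_rot: [-0.915, 1.368, 0.912]
force: [7.0, -2.1, 0.4]
gripper_width: 0.169
```

```bash
python3 -c "
from h import *
rep();print(state()['joint_pos'].round(2))"
```

```text
t 4.85 ee [0.6098 0.2339 0.0657] r 0.1553 swing 0.1085 | F tang -7.23 rad 0.87 z 0.45 |F raw [ 7.  -2.1  0.4]| w 15.56mm yaw-tang 0.015
[-0.36  0.61 -0.13  1.63  0.1   0.9   2.22]
```

```bash
python3 - <<'E'
from h import *
cv2.imwrite('pics/w3.png',vision.get_image('wrist'))
a=vision.get_image('scene');cv2.imwrite('pics/s3.png',cv2.resize(a[200:360,270:470],None,fx=3.7,fy=3.7,interpolation=cv2.INTER_CUBIC))
rep()
E
```

```text
t 4.95 ee [0.6082 0.2346 0.0654] r 0.1553 swing 0.1198 | F tang 0.27 rad 0.05 z 1.52 |F raw [-0.2  0.1  1.5]| w 15.73mm yaw-tang 0.004
```

View pics/w3.png

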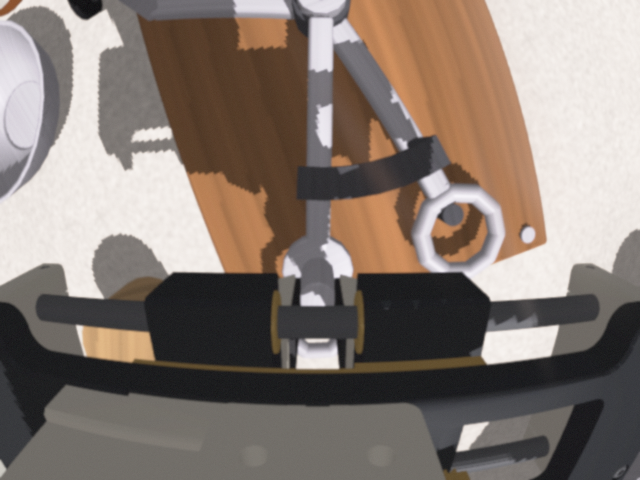

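View pics/s3.png

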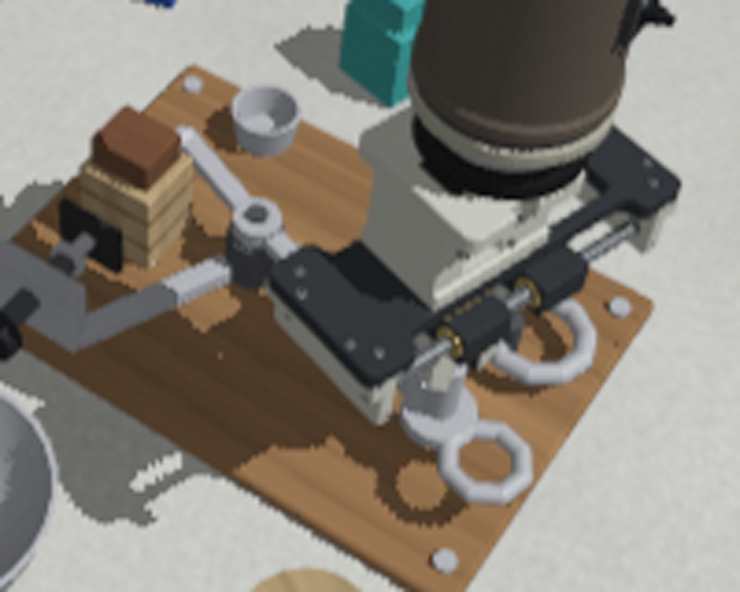

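>>> step_arm(
  rows=[
    [0,0.155,0,-0.01,0,0,1.5],
    [0,0.155,0,-0.01,0,0,1.5],
    [0,0.155,0,-0.01,0,0,1.5],
    [0,0.155,0,-0.01,0,0,1.5],
  ],
)

```text
t: 5.35
ee_pos: [0.6038, 0.2364, 0.0656]
tcp_rot: [-0.944, 1.355, 0.942]
force: [5.4, -1.9, 0.5]
gripper_width: 0.167
```

```bash
python3 -c "
from h import *
rep()"
```

```text
t 5.35 ee [0.6038 0.2364 0.0656] r 0.1553 swing 0.1504 | F tang -5.71 rad 0.11 z 0.51 |F raw [ 5.4 -1.9  0.5]| w 15.31mm yaw-tang 0.012
```

>>> step_arm(
  rows=[
    [0,0.08,0,-0.005,0,0,1.5],
    [0,0.08,0,-0.005,0,0,1.5],
  ],
)

```text
t: 5.55
ee_pos: [0.6023, 0.2369, 0.0656]
tcp_rot: [-0.952, 1.351, 0.95]
force: [5.6, -0.9, 0.1]
gripper_width: 0.164
```

```bash
python3 -c "
from h import *
rep()"
```

```text
t 5.55 ee [0.6023 0.2369 0.0656] r 0.1552 swing 0.1606 | F tang -5.59 rad 1.08 z 0.09 |F raw [ 5.6 -0.9  0.1]| w 15.04mm yaw-tang 0.012
```

>>> step_arm(
  rows=[
    [0,0.08,0,-0.005,0,0,1.5],
    [0,0.08,0,-0.005,0,0,1.5],
  ],
)

```text
t: 5.75
ee_pos: [0.5994, 0.238, 0.0653]
tcp_rot: [-0.959, 1.349, 0.959]
force: [2.1, 0.3, 0.7]
gripper_width: 0.169
```

```bash
python3 -c "
from h import *
rep()"
```

```text
t 5.75 ee [0.5994 0.238  0.0653] r 0.1553 swing 0.1808 | F tang -1.90 rad 0.98 z 0.67 |F raw [2.1 0.3 0.7]| w 15.56mm yaw-tang 0.002
```

>>> step_arm(
  rows=[
    [0,0.08,0,-0.005,0,0,1.5],
    [0,0.08,0,-0.005,0,0,1.5],
  ],
)

```text
t: 5.95
ee_pos: [0.5983, 0.2384, 0.0654]
tcp_rot: [-0.966, 1.345, 0.966]
force: [3.6, -0.2, 0.7]
gripper_width: 0.166
```

```bash
python3 -c "
from h import *
rep()"
```

```text
t 5.95 ee [0.5983 0.2384 0.0654] r 0.1553 swing 0.1879 | F tang -3.50 rad 1.00 z 0.72 |F raw [ 3.6 -0.2  0.7]| w 15.24mm yaw-tang 0.005
```

>>> step_arm(
  rows=[
    [0,0.08,0,-0.005,0,0,1.5],
    [0,0.08,0,-0.005,0,0,1.5],
  ],
)

```text
t: 6.15
ee_pos: [0.5973, 0.2387, 0.0655]
tcp_rot: [-0.974, 1.341, 0.973]
force: [4.8, -0.7, 1.5]
gripper_width: 0.165
```

```bash
python3 -c "
from h import *
rep()"
```

```text
t 6.15 ee [0.5973 0.2387 0.0655] r 0.1552 swing 0.1950 | F tang -4.80 rad 0.88 z 1.55 |F raw [ 4.8 -0.7  1.5]| w 15.11mm yaw-tang 0.007
```

>>> step_arm(
  rows=[
    [0,0.08,0,-0.005,0,0,1.5],
    [0,0.08,0,-0.005,0,0,1.5],
  ],
)

```text
t: 6.35
ee_pos: [0.596, 0.2391, 0.0655]
tcp_rot: [-0.982, 1.337, 0.98]
force: [6.3, -0.4, -0.3]
gripper_width: 0.166
```

```bash
python3 -c "
from h import *
rep()"
```

```text
t 6.35 ee [0.596  0.2391 0.0655] r 0.1552 swing 0.2036 | F tang -6.07 rad 1.57 z -0.28 |F raw [ 6.3 -0.4 -0.3]| w 15.23mm yaw-tang 0.009
```

>>> step_arm(
  rows=[
    [0,0.08,0,-0.005,0,0,1.5],
    [0,0.08,0,-0.005,0,0,1.5],
  ],
)

```text
t: 6.55
ee_pos: [0.5938, 0.2398, 0.0654]
tcp_rot: [-0.989, 1.334, 0.989]
force: [1.2, 1.2, 2.2]
gripper_width: 0.165
```

```bash
python3 -c "
from h import *
rep()"
```

```text
t 6.55 ee [0.5938 0.2398 0.0654] r 0.1552 swing 0.2185 | F tang -0.84 rad 1.48 z 2.20 |F raw [1.2 1.2 2.2]| w 15.15mm yaw-tang 0.004
```

>>> step_arm(
  rows=[
    [0,0.08,0,-0.005,0,0,1.5],
    [0,0.08,0,-0.005,0,0,1.5],
  ],
)

```text
t: 6.75
ee_pos: [0.5916, 0.2405, 0.0652]
tcp_rot: [-0.997, 1.331, 0.997]
force: [3.1, 0.5, 1.4]
gripper_width: 0.168
```

```bash
python3 -c "
from h import *
rep()
a=vision.get_image('top');cv2.imwrite('pics/t4.png',cv2.resize(a[190:270,300:400],None,fx=6,fy=6,interpolation=cv2.INTER_CUBIC))"
```

```text
t 6.75 ee [0.5916 0.2405 0.0652] r 0.1552 swing 0.2331 | F tang -2.87 rad 1.33 z 1.39 |F raw [3.1 0.5 1.4]| w 15.42mm yaw-tang 0.000
```

View pics/t4.png

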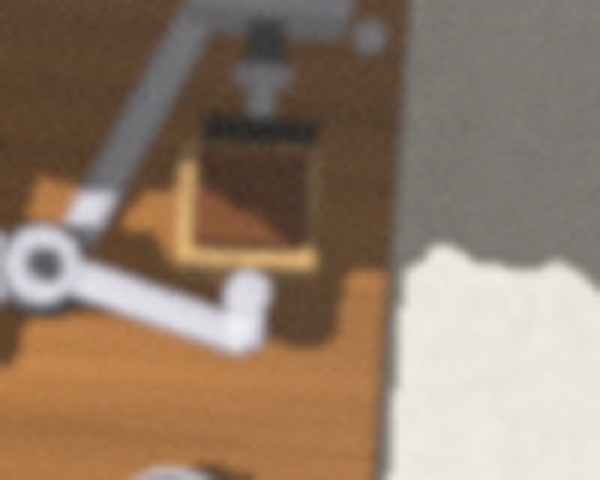

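>>> step_arm(
  rows=[
    [0,0.08,0,-0.005,0,0,1.5],
    [0,0.08,0,-0.005,0,0,1.5],
  ],
)

```text
t: 7.0
ee_pos: [0.5908, 0.2407, 0.0654]
tcp_rot: [-1.004, 1.327, 1.004]
force: [3.2, -0.6, 1.4]
gripper_width: 0.165
```

```bash
python3 -c "
from h import *
rep()"
```

```text
t 7.00 ee [0.5908 0.2407 0.0654] r 0.1552 swing 0.2388 | F tang -3.23 rad 0.27 z 1.43 |F raw [ 3.2 -0.6  1.4]| w 15.15mm yaw-tang 0.004
```

>>> step_arm(
  rows=[
    [0,0.08,0,-0.005,0,0,1.5],
    [0,0.08,0,-0.005,0,0,1.5],
  ],
)

```text
t: 7.2
ee_pos: [0.59, 0.2409, 0.0656]
tcp_rot: [-1.012, 1.322, 1.01]
force: [5.2, -0.1, -0.0]
gripper_width: 0.167
```

```bash
python3 -c "
from h import *
rep()"
```

```text
t 7.20 ee [0.59   0.2409 0.0656] r 0.1552 swing 0.2444 | F tang -5.06 rad 1.36 z -0.03 |F raw [ 5.2 -0.1 -0. ]| w 15.34mm yaw-tang 0.008
```

>>> step_arm(
  rows=[
    [0,0.08,0,-0.005,0,0,1.5],
    [0,0.08,0,-0.005,0,0,1.5],
  ],
)

```text
t: 7.4
ee_pos: [0.5887, 0.2413, 0.0657]
tcp_rot: [-1.019, 1.318, 1.017]
force: [6.9, -1.6, 0.5]
gripper_width: 0.165
```

```bash
python3 -c "
from h import *
rep()
a=vision.get_image('top');cv2.imwrite('pics/t5.png',cv2.resize(a[190:270,300:400],None,fx=6,fy=6,interpolation=cv2.INTER_CUBIC))"
```

```text
t 7.40 ee [0.5887 0.2413 0.0657] r 0.1552 swing 0.2526 | F tang -7.10 rad 0.30 z 0.53 |F raw [ 6.9 -1.6  0.5]| w 15.18mm yaw-tang 0.010
```

View pics/t5.png

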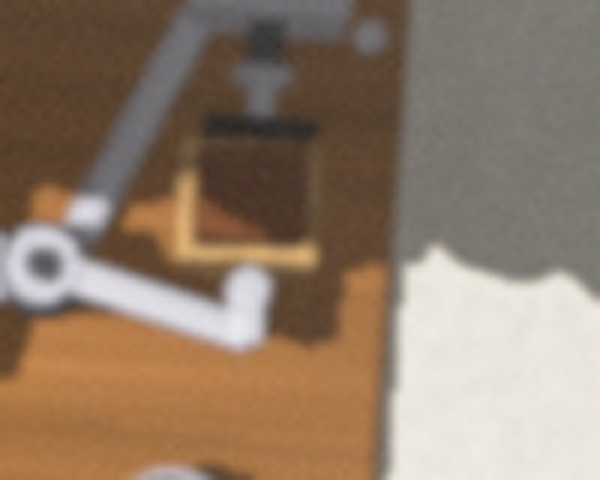

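>>> step_arm(
  rows=[
    [0,0.08,0,-0.005,0,0,1.5],
    [0,0.08,0,-0.005,0,0,1.5],
  ],
)

```text
t: 7.65
ee_pos: [0.5859, 0.242, 0.0654]
tcp_rot: [-1.026, 1.315, 1.027]
force: [1.5, 0.5, 2.0]
gripper_width: 0.164
```

```bash
python3 -c "
from h import *
rep()"
```

```text
t 7.65 ee [0.5859 0.242  0.0654] r 0.1552 swing 0.2716 | F tang -1.37 rad 0.87 z 1.96 |F raw [1.5 0.5 2. ]| w 15.05mm yaw-tang 0.001
```

>>> step_arm(
  rows=[
    [0,0.08,0,-0.005,0,0,1.5],
    [0,0.08,0,-0.005,0,0,1.5],
  ],
)

```text
t: 7.85
ee_pos: [0.5841, 0.2425, 0.0653]
tcp_rot: [-1.034, 1.312, 1.035]
force: [3.8, -0.7, 1.3]
gripper_width: 0.165
```

```bash
python3 -c "
from h import *
rep()"
```

```text
t 7.85 ee [0.5841 0.2425 0.0653] r 0.1552 swing 0.2834 | F tang -3.89 rad 0.20 z 1.29 |F raw [ 3.8 -0.7  1.3]| w 15.14mm yaw-tang -0.000
```

>>> step_arm(
  rows=[
    [0,0.08,0,-0.005,0,0,1.5],
    [0,0.08,0,-0.005,0,0,1.5],
  ],
)

```text
t: 8.05
ee_pos: [0.5832, 0.2427, 0.0654]
tcp_rot: [-1.042, 1.307, 1.041]
force: [4.8, 0.3, 1.3]
gripper_width: 0.164
```

```bash
python3 -c "
from h import *
rep()
a=vision.get_image('top');cv2.imwrite('pics/t6.png',cv2.resize(a[190:270,300:400],None,fx=6,fy=6,interpolation=cv2.INTER_CUBIC))"
```

```text
t 8.05 ee [0.5832 0.2427 0.0654] r 0.1552 swing 0.2895 | F tang -4.63 rad 1.34 z 1.25 |F raw [4.8 0.3 1.3]| w 15.08mm yaw-tang 0.003
```

View pics/t6.png

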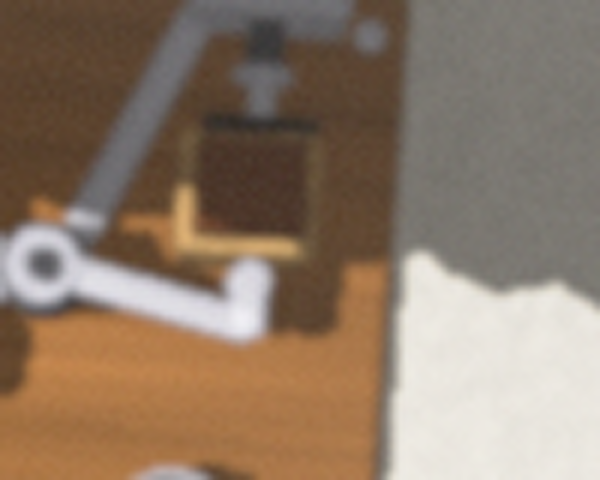

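>>> step_arm(
  rows=[
    [0,0.08,0,-0.005,0,0,1.5],
    [0,0.08,0,-0.005,0,0,1.5],
  ],
)

```text
t: 8.3
ee_pos: [0.582, 0.2429, 0.0655]
tcp_rot: [-1.049, 1.302, 1.048]
force: [6.3, -0.1, -0.3]
gripper_width: 0.167
```

```bash
python3 -c "
from h import *
rep()"
```

```text
t 8.30 ee [0.582  0.2429 0.0655] r 0.1552 swing 0.2971 | F tang -6.17 rad 1.33 z -0.33 |F raw [ 6.3 -0.1 -0.3]| w 15.29mm yaw-tang 0.005
```

>>> step_arm(
  rows=[
    [0,0.08,0,-0.005,0,0,1.5],
    [0,0.08,0,-0.005,0,0,1.5],
  ],
)

```text
t: 8.5
ee_pos: [0.5807, 0.2432, 0.0656]
tcp_rot: [-1.057, 1.298, 1.055]
force: [7.0, -0.3, 0.0]
gripper_width: 0.166
```

```bash
python3 -c "
from h import *
rep()"
```

```text
t 8.50 ee [0.5807 0.2432 0.0656] r 0.1552 swing 0.3057 | F tang -6.95 rad 1.20 z 0.04 |F raw [ 7.  -0.3  0. ]| w 15.27mm yaw-tang 0.006
```

>>> step_arm(
  rows=[
    [0,0.08,0,-0.005,0,0,1.5],
    [0,0.08,0,-0.005,0,0,1.5],
  ],
)

```text
t: 8.7
ee_pos: [0.5784, 0.2437, 0.0655]
tcp_rot: [-1.064, 1.295, 1.064]
force: [4.2, -1.4, 2.0]
gripper_width: 0.165
```

```bash
python3 -c "
from h import *
rep()
a=vision.get_image('top');cv2.imwrite('pics/t7.png',cv2.resize(a[190:270,300:400],None,fx=6,fy=6,interpolation=cv2.INTER_CUBIC))"
```

```text
t 8.70 ee [0.5784 0.2437 0.0655] r 0.1552 swing 0.3208 | F tang -4.34 rad -0.52 z 2.03 |F raw [ 4.2 -1.4  2. ]| w 15.11mm yaw-tang 0.002
```

View pics/t7.png

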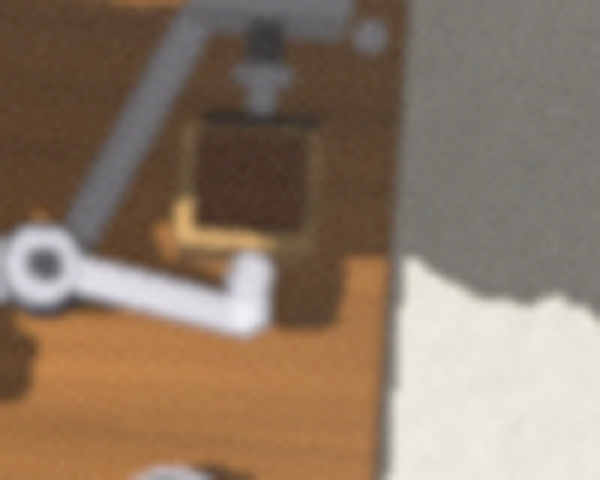

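>>> step_arm(
  rows=[
    [0,0.08,0,-0.005,0,0,1.5],
    [0,0.08,0,-0.005,0,0,1.5],
  ],
)

```text
t: 8.95
ee_pos: [0.5769, 0.244, 0.0654]
tcp_rot: [-1.072, 1.291, 1.071]
force: [4.6, -0.1, 0.7]
gripper_width: 0.167
```

```bash
python3 -c "
from h import *
rep()"
```

```text
t 8.95 ee [0.5769 0.244  0.0654] r 0.1552 swing 0.3306 | F tang -4.56 rad 0.79 z 0.69 |F raw [ 4.6 -0.1  0.7]| w 15.34mm yaw-tang 0.002
```

>>> step_arm(
  rows=[
    [0,0.08,0,-0.005,0,0,1.5],
    [0,0.08,0,-0.005,0,0,1.5],
  ],
)

```text
t: 9.15
ee_pos: [0.5762, 0.2441, 0.0656]
tcp_rot: [-1.079, 1.285, 1.077]
force: [7.3, -0.7, 0.5]
gripper_width: 0.167
```

```bash
python3 -c "
from h import *
rep()"
```

```text
t 9.15 ee [0.5762 0.2441 0.0656] r 0.1552 swing 0.3353 | F tang -7.32 rad 0.60 z 0.55 |F raw [ 7.3 -0.7  0.5]| w 15.35mm yaw-tang 0.007
```

>>> step_arm(
  rows=[
    [0,0.08,0,-0.005,0,0,1.5],
    [0,0.08,0,-0.005,0,0,1.5],
  ],
)

```text
t: 9.35
ee_pos: [0.5752, 0.2443, 0.0657]
tcp_rot: [-1.087, 1.281, 1.084]
force: [7.8, 0.9, -0.3]
gripper_width: 0.166
```

```bash
python3 -c "
from h import *
rep()
a=vision.get_image('top');cv2.imwrite('pics/t8.png',cv2.resize(a[190:270,300:400],None,fx=6,fy=6,interpolation=cv2.INTER_CUBIC))"
```

```text
t 9.35 ee [0.5752 0.2443 0.0657] r 0.1552 swing 0.3418 | F tang -7.54 rad 2.26 z -0.30 |F raw [ 7.8  0.9 -0.3]| w 15.27mm yaw-tang 0.010
```

View pics/t8.png

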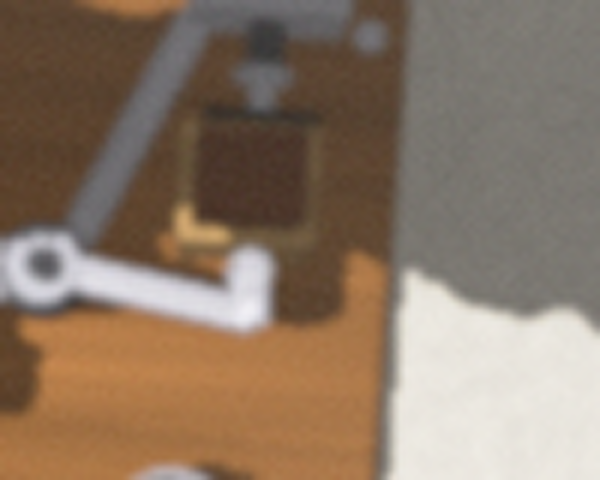

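>>> step_arm(
  rows=[
    [0,0.08,0,-0.005,0,0,1.5],
    [0,0.08,0,-0.005,0,0,1.5],
  ],
)

```text
t: 9.6
ee_pos: [0.5737, 0.2445, 0.0657]
tcp_rot: [-1.094, 1.276, 1.092]
force: [9.3, -0.4, -1.4]
gripper_width: 0.165
```

```bash
python3 -c "
from h import *
rep()"
```

```text
t 9.60 ee [0.5737 0.2445 0.0657] r 0.1551 swing 0.3520 | F tang -9.19 rad 1.12 z -1.42 |F raw [ 9.3 -0.4 -1.4]| w 15.13mm yaw-tang 0.010
```

>>> step_arm(
  rows=[
    [0,0.08,0,-0.005,0,0,1.5],
    [0,0.08,0,-0.005,0,0,1.5],
  ],
)

```text
t: 9.8
ee_pos: [0.5728, 0.2447, 0.0658]
tcp_rot: [-1.102, 1.271, 1.098]
force: [12.1, -0.7, -3.4]
gripper_width: 0.166
```

```bash
python3 -c "
from h import *
rep()"
```

```text
t 9.80 ee [0.5728 0.2447 0.0658] r 0.1552 swing 0.3578 | F tang -12.08 rad 1.22 z -3.40 |F raw [12.1 -0.7 -3.4]| w 15.20mm yaw-tang 0.014
```

>>> step_arm(
  rows=[
    [0,0.08,0,-0.005,0,0,1.5],
    [0,0.08,0,-0.005,0,0,1.5],
  ],
)

```text
t: 10.0
ee_pos: [0.5703, 0.2451, 0.0657]
tcp_rot: [-1.109, 1.268, 1.107]
force: [7.3, -0.4, -0.2]
gripper_width: 0.164
```

```bash
python3 -c "
from h import *
rep();print(state()['joint_pos'][-1])
a=vision.get_image('top');cv2.imwrite('pics/t9.png',cv2.resize(a[190:270,300:400],None,fx=6,fy=6,interpolation=cv2.INTER_CUBIC))"
```

```text
t 10.00 ee [0.5703 0.2451 0.0657] r 0.1552 swing 0.3742 | F tang -7.27 rad 0.62 z -0.24 |F raw [ 7.3 -0.4 -0.2]| w 15.04mm yaw-tang 0.008
2.386520083987981
```

View pics/t9.png

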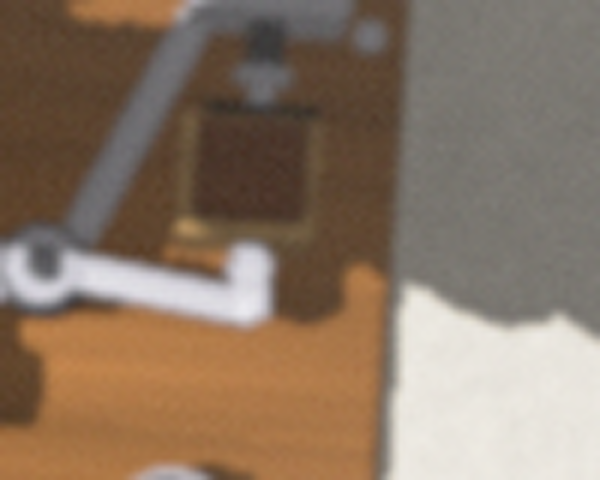

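```bash
python3 - <<'E'
import cv2,numpy as np
for i in (4,5,6,7,8,9):
    g=cv2.cvtColor(cv2.imread(f'pics/t{i}.png'),cv2.COLOR_BGR2GRAY).astype(float)
    a=g[80:160,205:235].mean(1);b=g[80:160,285:312].mean(1)
    # nose top edge: col 238-262
    n=g[230:310,238:262].mean(1)
    print(i,'L',a[::4].astype(int),'\n  R',b[::4].astype(int),'\n nose',n[::4].astype(int))
E
```

```text
4 L [74 74 72 70 69 69 68 65 59 54 49 45 44 45 50 57 63 65 63 61] 
  R [82 79 75 75 72 68 67 67 64 61 55 50 46 44 46 52 62 70 70 67] 
 nose [ 99  97  92  89 102 129 156 171 169 160 165 181 197 210 215 214 217 218
 216 214]
5 L [74 74 73 70 70 69 67 64 59 53 48 45 45 49 58 67 69 66 61 60] 
  R [80 77 74 73 71 69 69 68 65 61 55 49 46 47 52 58 63 66 65 65] 
 nose [ 87  87  93 109 138 164 170 162 154 158 175 195 206 213 216 216 217 216
 215 213]
6 L [75 74 71 69 69 68 66 64 59 52 49 51 55 62 65 63 60 58 58 57] 
  R [80 78 76 74 70 69 70 67 64 62 56 52 54 63 71 70 67 64 64 65] 
 nose [ 65  91 128 155 169 166 156 159 175 192 206 213 215 216 215 215 215 215
 216 218]
7 L [74 73 73 71 69 67 65 60 54 51 53 59 63 64 62 61 58 57 57 58] 
  R [81 78 74 72 70 69 68 66 62 57 55 59 65 69 68 65 63 62 64 64] 
 nose [ 95 127 153 161 156 155 166 183 199 206 211 213 213 215 216 216 216 218
 222 227]
8 L [74 72 71 71 69 65 60 54 53 56 61 66 66 63 59 58 57 57 58 58] 
  R [80 78 75 72 71 70 68 63 57 54 57 62 65 66 64 62 63 63 64 64] 
 nose [ 81  90  99 110 133 163 185 202 210 210 214 217 218 217 215 213 216 221
 225 230]
9 L [75 74 72 70 65 59 54 54 58 63 64 62 60 59 58 58 59 58 57 56] 
  R [79 77 75 74 72 68 63 57 55 59 64 66 65 64 64 63 63 64 66 65] 
 nose [ 92  93 104 125 155 186 200 208 211 214 216 215 214 212 213 216 220 224
 226 228]
```

>>> step_arm(
  rows=[
    [0,0.08,0,-0.005,0,0,1.5],
    [0,0.08,0,-0.005,0,0,1.5],
  ],
)

```text
t: 10.25
ee_pos: [0.5694, 0.2452, 0.0657]
tcp_rot: [-1.117, 1.263, 1.113]
force: [11.9, 0.2, -3.0]
gripper_width: 0.164
```

```bash
python3 -c "
from h import *
rep()"
```

```text
t 10.25 ee [0.5694 0.2452 0.0657] r 0.1551 swing 0.3800 | F tang -11.78 rad 1.85 z -2.97 |F raw [11.9  0.2 -3. ]| w 15.07mm yaw-tang 0.012
```

>>> step_arm(
  rows=[
    [0,0.08,0,-0.005,0,0,1.5],
    [0,0.08,0,-0.005,0,0,1.5],
  ],
)

```text
t: 10.45
ee_pos: [0.5684, 0.2453, 0.0658]
tcp_rot: [-1.124, 1.258, 1.12]
force: [12.4, -0.3, -4.0]
gripper_width: 0.171
```

```bash
python3 -c "
from h import *
rep()"
```

```text
t 10.45 ee [0.5684 0.2453 0.0658] r 0.1551 swing 0.3861 | F tang -12.38 rad 1.31 z -4.02 |F raw [12.4 -0.3 -4. ]| w 15.69mm yaw-tang 0.015
```

>>> step_arm(
  rows=[
    [0,0.08,0,-0.005,0,0,1.5],
    [0,0.08,0,-0.005,0,0,1.5],
  ],
)

```text
t: 10.65
ee_pos: [0.5673, 0.2455, 0.0659]
tcp_rot: [-1.132, 1.253, 1.127]
force: [14.2, 0.1, -4.8]
gripper_width: 0.166
```

```bash
python3 -c "
from h import *
rep();print(state()['joint_pos'][-1])
"
```

```text
t 10.65 ee [0.5673 0.2455 0.0659] r 0.1552 swing 0.3931 | F tang -14.07 rad 1.85 z -4.77 |F raw [14.2  0.1 -4.8]| w 15.22mm yaw-tang 0.018
2.406502243222366
```

>>> step_arm(
  rows=[
    [0,0.04,0,-0.002,0,0,1.5],
    [0,0.04,0,-0.002,0,0,1.5],
  ],
)

```text
t: 10.85
ee_pos: [0.5666, 0.2455, 0.0658]
tcp_rot: [-1.135, 1.251, 1.13]
force: [13.9, -0.7, -3.9]
gripper_width: 0.168
```

```bash
python3 -c "
from h import *
rep()
a=vision.get_image('top');cv2.imwrite('pics/t10.png',cv2.resize(a[190:270,300:400],None,fx=6,fy=6,interpolation=cv2.INTER_CUBIC))
g=cv2.cvtColor(cv2.imread('pics/t10.png'),cv2.COLOR_BGR2GRAY).astype(float)
print(g[80:160,205:235].mean(1)[::4].astype(int))
"
```

```text
t 10.85 ee [0.5666 0.2455 0.0658] r 0.1551 swing 0.3979 | F tang -13.92 rad 0.97 z -3.92 |F raw [13.9 -0.7 -3.9]| w 15.42mm yaw-tang 0.017
[75 74 71 68 61 56 58 62 66 67 63 59 59 58 57 57 58 59 57 58]
```

>>> step_arm(
  rows=[
    [0,0.06,0,-0.003,0,0,1.5],
    [0,0.06,0,-0.003,0,0,1.5],
  ],
)

```text
t: 11.1
ee_pos: [0.5659, 0.2456, 0.0659]
tcp_rot: [-1.139, 1.248, 1.133]
force: [16.2, -0.6, -6.4]
gripper_width: 0.167
```

```bash
python3 -c "
from h import *
rep()"
```

```text
t 11.10 ee [0.5659 0.2456 0.0659] r 0.1551 swing 0.4025 | F tang -16.15 rad 1.29 z -6.45 |F raw [16.2 -0.6 -6.4]| w 15.34mm yaw-tang 0.018
```

>>> step_arm(
  rows=[
    [0,0.04,0,-0.002,0,0,1.5],
    [0,0.04,0,-0.002,0,0,1.5],
  ],
)

```text
t: 11.3
ee_pos: [0.5652, 0.2457, 0.0659]
tcp_rot: [-1.142, 1.246, 1.136]
force: [16.0, -0.3, -6.0]
gripper_width: 0.163
```

```bash
python3 -c "
from h import *
rep();print(state()['joint_pos'][-1])
"
```

```text
t 11.30 ee [0.5652 0.2457 0.0659] r 0.1552 swing 0.4069 | F tang -15.93 rad 1.48 z -6.00 |F raw [16.  -0.3 -6. ]| w 14.92mm yaw-tang 0.018
2.4153275168483956
```

>>> step_arm(
  rows=[
    [0,0.06,0,-0.003,0,0,1.5],
    [0,0.04,0,-0.002,0,0,1.5],
  ],
)

```text
t: 11.5
ee_pos: [0.5632, 0.2459, 0.0658]
tcp_rot: [-1.146, 1.245, 1.141]
force: [11.9, -0.3, -3.3]
gripper_width: 0.17
```

```bash
python3 -c "
from h import *
rep()"
```

```text
t 11.50 ee [0.5632 0.2459 0.0658] r 0.1551 swing 0.4201 | F tang -11.83 rad 0.86 z -3.30 |F raw [11.9 -0.3 -3.3]| w 15.62mm yaw-tang 0.010
```

>>> step_arm(
  rows=[
    [0,-0.1,0,0,0,0,1.5],
    [0,-0.1,0,0,0,0,1.5],
    [0,0,0,0,0,0,2.5],
    [0,0,0,0,0,0,4],
    [0,0,0,0,0,0,5],
    [0,0,0,0,0,0,5],
  ],
)

```text
t: 12.1
ee_pos: [0.561, 0.2461, 0.0649]
tcp_rot: [-1.145, 1.25, 1.147]
force: [0.2, -0.8, -0.3]
gripper_width: 0.462
```

```bash
python3 -c "
from h import *
rep()"
```

```text
t 12.10 ee [0.561  0.2461 0.0649] r 0.1552 swing 0.4341 | F tang -0.27 rad -0.75 z -0.29 |F raw [ 0.2 -0.8 -0.3]| w 42.38mm yaw-tang -0.002
```

>>> step_arm(
  rows=[
    [-1.5,0,0,0,0,0,5],
    [-2,0,0,0,0,0,5],
    [-1.5,0,0,0,0,0,5],
    [-0.5,0,0,0,0,0,5],
    [0,0,0,0,0,0,5],
    [0,0,0,0,0,0,5],
    [0,0,0,0,0,0,5],
    [0,0,0,0,0,0,5],
  ],
)

```text
t: 12.9
ee_pos: [0.5617, 0.2459, 0.1196]
tcp_rot: [-1.145, 1.25, 1.146]
force: [-0.2, -0.5, -0.1]
gripper_width: 0.548
```

```bash
python3 -c "
from h import *
rep()
a=vision.get_image('top');cv2.imwrite('pics/t11.png',cv2.resize(a[190:270,300:400],None,fx=6,fy=6,interpolation=cv2.INTER_CUBIC))
g=cv2.cvtColor(cv2.imread('pics/t11.png'),cv2.COLOR_BGR2GRAY).astype(float)
print(g[80:160,205:235].mean(1)[::4].astype(int))
p,an=post(.387);print(deltas([*p,.0657],an+np.pi/2))
cm=vision.camera_model('wrist');cv2.imwrite('pics/w11.png',vision.get_image('wrist'));print(proj('wrist',[*p,.098],cm));np.save('w11.npy',cm['extrinsics'])
"
```

```text
t 12.90 ee [0.5617 0.2459 0.1196] r 0.1550 swing 0.4296 | F tang 0.20 rad -0.53 z -0.12 |F raw [-0.2 -0.5 -0.1]| w 50.26mm yaw-tang 0.002
[75 73 69 64 59 60 65 67 65 61 59 59 60 60 59 59 60 59 58 58]
(array([ 5.39737825, -0.66146739, -0.01809731]), array([ 0.0444046 , -0.00055669, -0.00102165]))
(np.float64(304.44342052820826), np.float64(264.0020114946474))
```

View pics/w11.png

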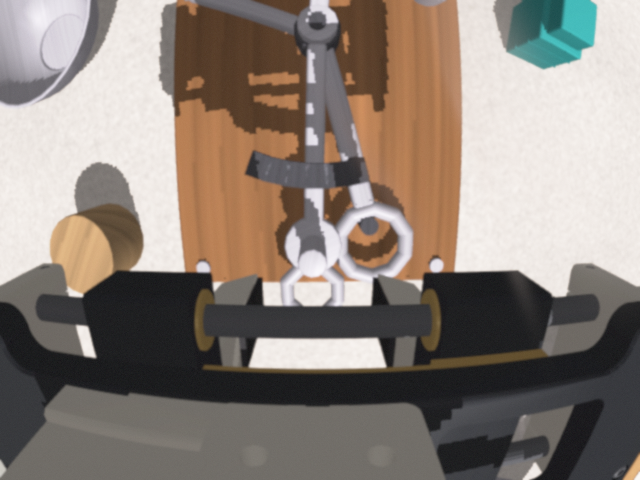

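View pics/t11.png

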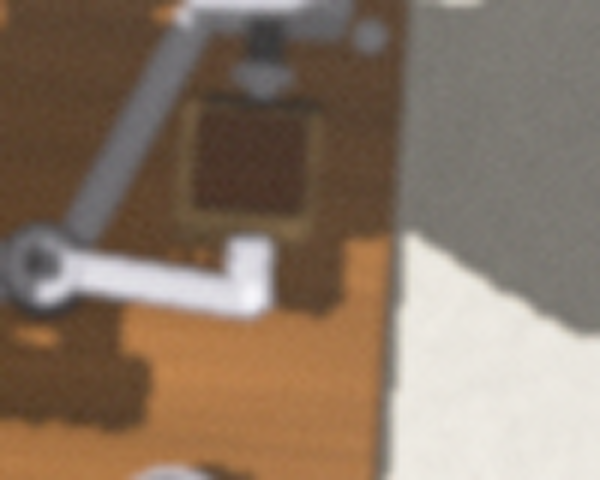

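>>> step_arm(
  rows=[
    [1.5,-0.1,0,0.01,0,0,5],
    [2,-0.1,0,0.01,0,0,5],
    [1.4,0,0,0,0,0,5],
    [0.5,0,0,0,0,0,5],
    [0,0,0,0,0,0,3.5],
    [0,0,0,0,0,0,2.5],
    [0,0,0,0,0,0,1.5],
    [0,0,0,0,0,0,1.2],
    [0,0,0,0,0,0,1.2],
    [0,0,0,0,0,0,1.2],
  ],
  squeeze=45,
)

```text
t: 14.0
ee_pos: [0.5646, 0.2461, 0.0672]
tcp_rot: [-1.13, 1.257, 1.13]
force: [-1.9, -1.5, 11.8]
gripper_width: 0.141
```

```bash
python3 -c "
from h import *
rep()
a=vision.get_image('top');cv2.imwrite('pics/t12.png',cv2.resize(a[190:270,300:400],None,fx=6,fy=6,interpolation=cv2.INTER_CUBIC))
g=cv2.cvtColor(cv2.imread('pics/t12.png'),cv2.COLOR_BGR2GRAY).astype(float)
print(g[80:160,205:235].mean(1)[::4].astype(int))
"
```

```text
t 14.00 ee [0.5646 0.2461 0.0672] r 0.1555 swing 0.4111 | F tang 1.70 rad -1.66 z 11.76 |F raw [-1.9 -1.5 11.8]| w 12.95mm yaw-tang 0.000
[74 72 67 63 58 58 62 64 64 62 59 58 60 59 57 59 58 57 57 57]
```

```bash
python3 - <<'E'
from h import *
a=vision.get_image('scene');cv2.imwrite('pics/s12.png',cv2.resize(a[210:360,290:470],None,fx=4,fy=4,interpolation=cv2.INTER_CUBIC))
cv2.imwrite('pics/w12.png',vision.get_image('wrist')[200:400,200:440].repeat(3,0).repeat(3,1))
rep()
E
```

```text
t 14.15 ee [0.5651 0.2461 0.0672] r 0.1555 swing 0.4080 | F tang -1.56 rad -0.65 z 3.85 |F raw [ 1.5 -0.8  3.8]| w 11.85mm yaw-tang 0.003
```

View pics/s12.png

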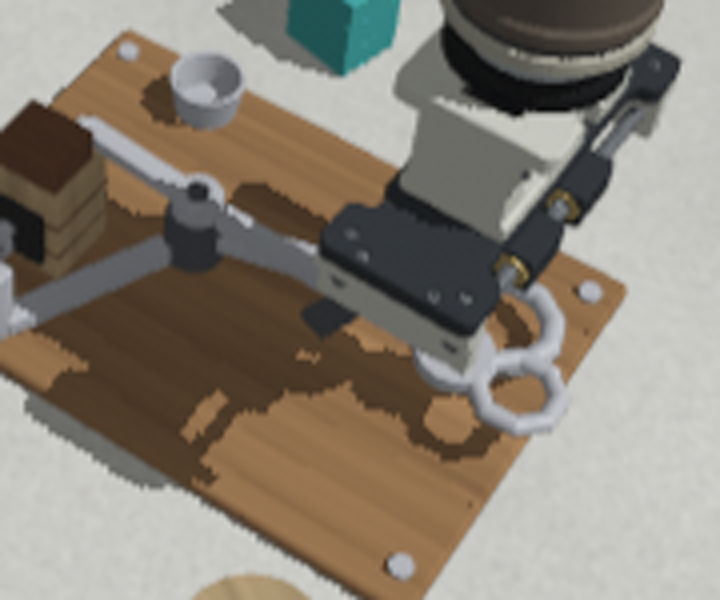

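View pics/w12.png

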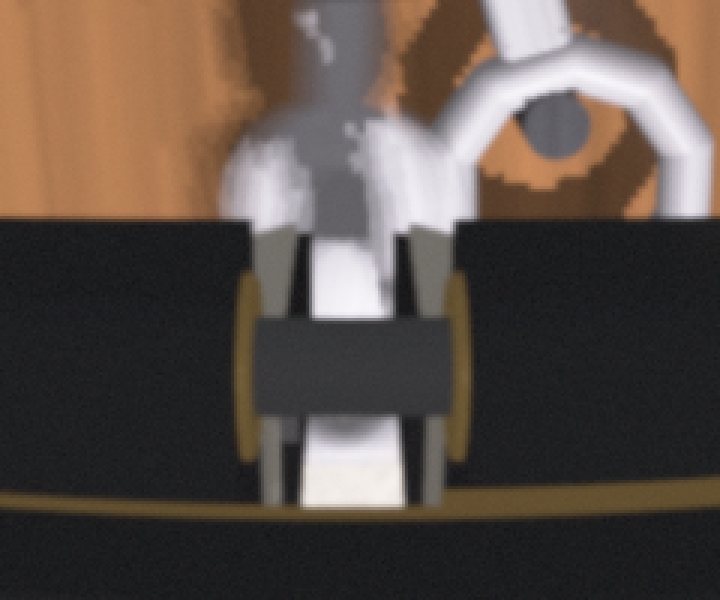

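>>> step_arm(
  rows=[
    [0.2,0,0,0,0,0,1.0],
    [0.2,0,0,0,0,0,1.0],
    [0.2,0,0,0,0,0,1.0],
    [0,0,0,0,0,0,1.0],
  ],
)

```text
t: 14.55
ee_pos: [0.5662, 0.2461, 0.0614]
tcp_rot: [-1.131, 1.255, 1.128]
force: [3.7, -1.0, 7.1]
gripper_width: 0.111
```

```bash
python3 -c "
from h import *
rep()"
```

```text
t 14.55 ee [0.5662 0.2461 0.0614] r 0.1556 swing 0.4011 | F tang -3.77 rad -0.54 z 7.06 |F raw [ 3.7 -1.   7.1]| w 10.21mm yaw-tang 0.010
```

>>> step_arm(
  rows=[
    [0.1,0,0,0,0,0,1.0],
    [0.05,0,0,0,0,0,1.0],
    [0,-0.1,0,0.006,0,0,1.0],
    [0,-0.15,0,0.01,0,0,1.0],
  ],
)

```text
t: 14.95
ee_pos: [0.5688, 0.2458, 0.0605]
tcp_rot: [-1.119, 1.261, 1.115]
force: [1.7, -1.1, 11.6]
gripper_width: 0.106
```

```bash
python3 -c "
from h import *
rep()"
```

```text
t 14.95 ee [0.5688 0.2458 0.0605] r 0.1557 swing 0.3841 | F tang -1.81 rad -0.82 z 11.61 |F raw [ 1.7 -1.1 11.6]| w 9.72mm yaw-tang 0.010
```

>>> step_arm(
  rows=[
    [0,-0.31,0,0.02,0,0,1.0],
    [0,-0.31,0,0.02,0,0,1.0],
    [0,-0.31,0,0.02,0,0,1.0],
  ],
)

```text
t: 15.25
ee_pos: [0.5771, 0.2445, 0.0604]
tcp_rot: [-1.073, 1.288, 1.071]
force: [-1.4, -3.0, 13.7]
gripper_width: 0.11
```

```bash
python3 -c "
from h import *
rep()
a=vision.get_image('top');cv2.imwrite('pics/t13.png',cv2.resize(a[190:270,300:400],None,fx=6,fy=6,interpolation=cv2.INTER_CUBIC))"
```

```text
t 15.25 ee [0.5771 0.2445 0.0604] r 0.1558 swing 0.3299 | F tang 0.83 rad -3.19 z 13.72 |F raw [-1.4 -3.  13.7]| w 10.05mm yaw-tang 0.004
```

View pics/t13.png

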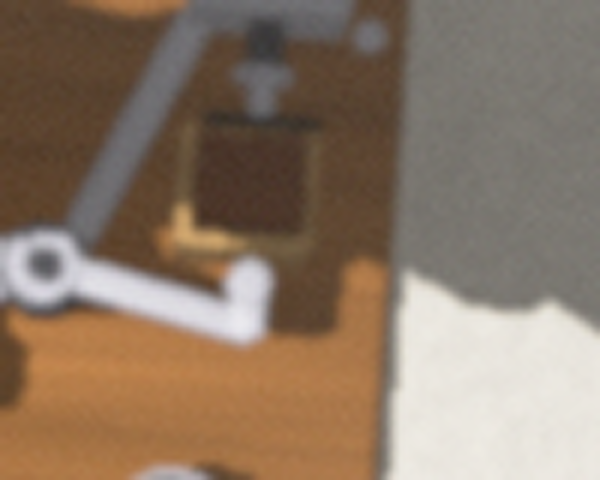

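>>> step_arm(
  rows=[
    [0,-0.46,0,0.03,0,0,1.0],
    [0,-0.46,0,0.03,0,0,1.0],
    [0,-0.46,0,0.03,0,0,1.0],
    [0,-0.46,0,0.03,0,0,1.0],
    [0,-0.46,0,0.03,0,0,1.0],
    [0,-0.46,0,0.03,0,0,1.0],
    [0,-0.46,0,0.03,0,0,1.0],
    [0,-0.46,0,0.03,0,0,1.0],
  ],
)

```text
t: 16.1
ee_pos: [0.6121, 0.2337, 0.0604]
tcp_rot: [-0.892, 1.379, 0.89]
force: [-2.5, -3.3, 14.5]
gripper_width: 0.106
```

```bash
python3 -c "
from h import *
rep()"
```

```text
t 16.10 ee [0.6121 0.2337 0.0604] r 0.1560 swing 0.0944 | F tang 0.96 rad -4.03 z 14.53 |F raw [-2.5 -3.3 14.5]| w 9.74mm yaw-tang -0.001
```

>>> step_arm(
  rows=[
    [0,-0.31,0.04,0.02,0,0,1.0],
    [0,-0.31,0.04,0.02,0,0,1.0],
    [0,-0.31,0,0.02,0,0,1.0],
    [0,-0.31,0,0.02,0,0,1.0],
    [0,-0.15,0,0.01,0,0,1.0],
    [0,0,0,0,0,0,1.0],
  ],
)

```text
t: 16.7
ee_pos: [0.6213, 0.23, 0.0602]
tcp_rot: [-0.823, 1.411, 0.827]
force: [-12.4, -0.6, 18.9]
gripper_width: 0.11
```

```bash
python3 -c "
from h import *
rep()"
```

```text
t 16.70 ee [0.6213 0.23   0.0602] r 0.1567 swing 0.0312 | F tang 10.70 rad -6.29 z 18.94 |F raw [-12.4  -0.6  18.9]| w 10.10mm yaw-tang -0.025
```

```bash
python3 - <<'E'
from h import *
a=vision.get_image('scene');cv2.imwrite('pics/s14.png',cv2.resize(a[210:390,250:470],None,fx=3.6,fy=3.3,interpolation=cv2.INTER_CUBIC))
a=vision.get_image('top');cv2.imwrite('pics/t14.png',cv2.resize(a[165:305,205:385],None,fx=4.2,fy=4.2,interpolation=cv2.INTER_CUBIC))
cv2.imwrite('pics/w14.png',vision.get_image('wrist'))
rep()
E
```

```text
t 16.85 ee [0.6213 0.23   0.0602] r 0.1567 swing 0.0313 | F tang 10.38 rad -6.18 z 20.45 |F raw [-12.1  -0.6  20.4]| w 10.14mm yaw-tang -0.024
```

View pics/s14.png

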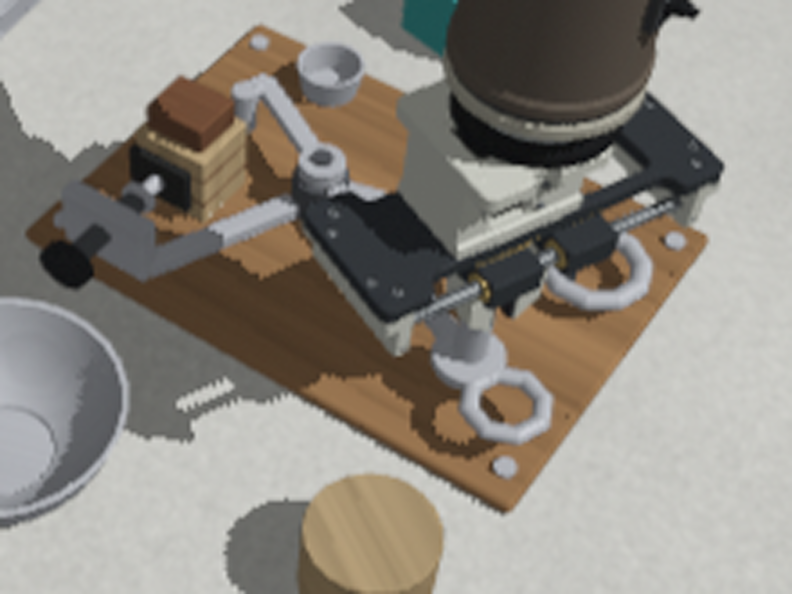

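View pics/t14.png

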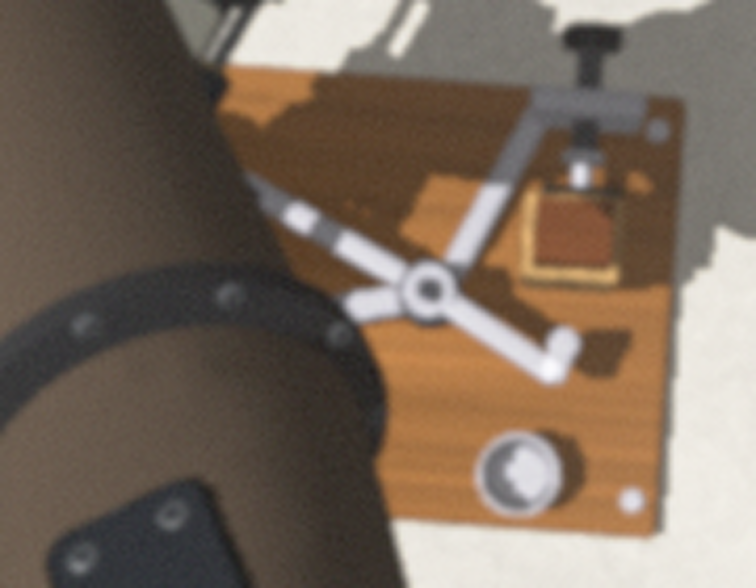

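View pics/w14.png

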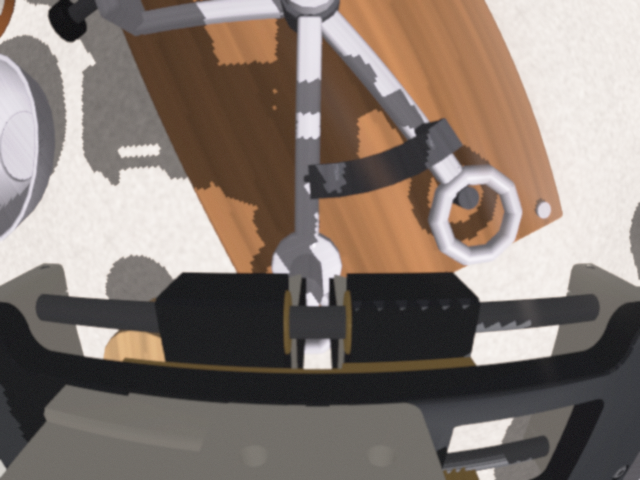

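```bash
python3 - <<'E'
import cv2,numpy as np
a=cv2.imread('pics/topc.png');b=cv2.imread('pics/t14.png')
t=a[325:385,525:590]; r=cv2.matchTemplate(b[300:410,500:620],t,cv2.TM_CCOEFF_NORMED);print(cv2.minMaxLoc(r)[1],np.array(cv2.minMaxLoc(r)[3])+[500-525,300-325])
E
```

```text
0.9914334416389465 [-1  2]
```

>>> step_arm(
  rows=[
    [0,0.15,0,0,0,0,1.0],
    [-0.4,0.05,0,0,0,0,1.0],
    [-0.4,0,0,0,0,0,1.0],
    [-0.1,0,0,0,0,0,1.0],
    [0,0,0,0,0,0,1.0],
  ],
)

```text
t: 17.35
ee_pos: [0.6214, 0.2299, 0.0679]
tcp_rot: [-0.824, 1.409, 0.825]
force: [-2.7, 0.8, 3.2]
gripper_width: 0.108
```

```bash
python3 -c "
from h import *
rep()"
```

```text
t 17.35 ee [0.6214 0.2299 0.0679] r 0.1567 swing 0.0302 | F tang 2.79 rad -0.56 z 3.22 |F raw [-2.7  0.8  3.2]| w 9.89mm yaw-tang -0.024
```

>>> step_arm(
  rows=[
    [0,0,0,0,0,0,3],
    [0,0,0,0,0,0,5],
    [0,0,0,0,0,0,6],
    [0,0,0,0,0,0,7],
    [0,0,0,0,0,0,7],
    [-2,0,0,0,0,0,7],
    [-3,0,0,0,0,0,7],
    [-3,0,0,0,0,0,7],
    [-3,0,0,0,0,0,7],
    [0,0,0,0,0,0,7],
  ],
  squeeze=30,
)

```text
t: 18.35
ee_pos: [0.6247, 0.2301, 0.1825]
tcp_rot: [-0.823, 1.402, 0.821]
force: [0.4, 0.4, -0.1]
gripper_width: 0.76
```

```bash
python3 - <<'E'
from h import *
rep()
cv2.imwrite('pics/w15.png',vision.get_image('wrist'))
a=vision.get_image('scene');cv2.imwrite('pics/s15.png',cv2.resize(a[210:390,250:470],None,fx=3.6,fy=3.3,interpolation=cv2.INTER_CUBIC))
a=vision.get_image('top');cv2.imwrite('pics/t15.png',a)
p,an=post(0)
cm=vision.camera_model('wrist');print(proj('wrist',[*p,.098],cm))
E
```

```text
t 18.35 ee [0.6247 0.2301 0.1825] r 0.1584 swing 0.0124 | F tang -0.16 rad 0.52 z -0.10 |F raw [ 0.4  0.4 -0.1]| w 69.74mm yaw-tang -0.008
(np.float64(310.9286553693569), np.float64(239.45020087050764))
```

View pics/w15.png

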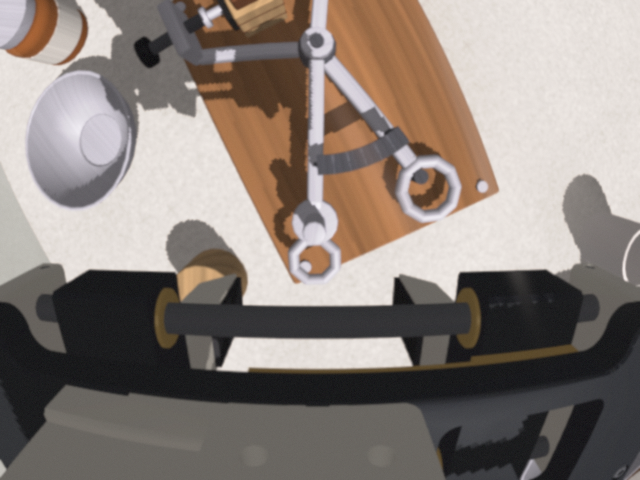

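View pics/s15.png

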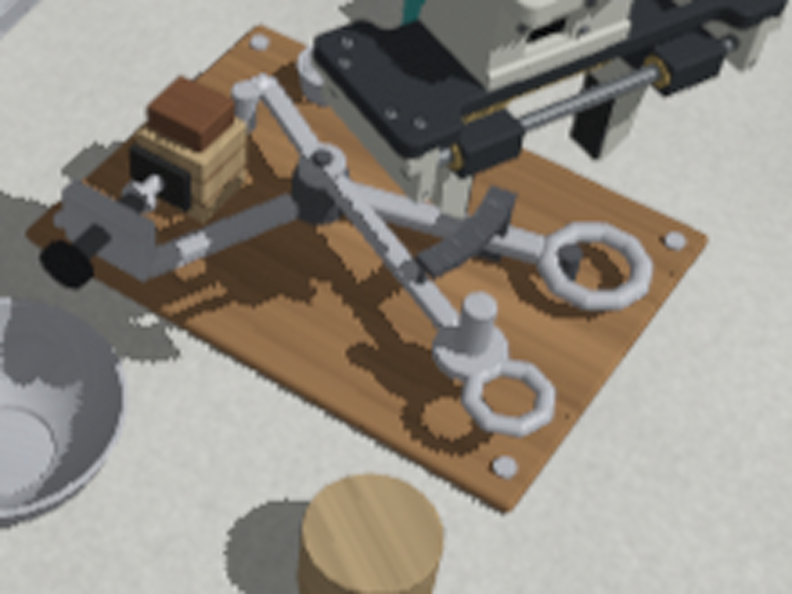

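View pics/t15.png

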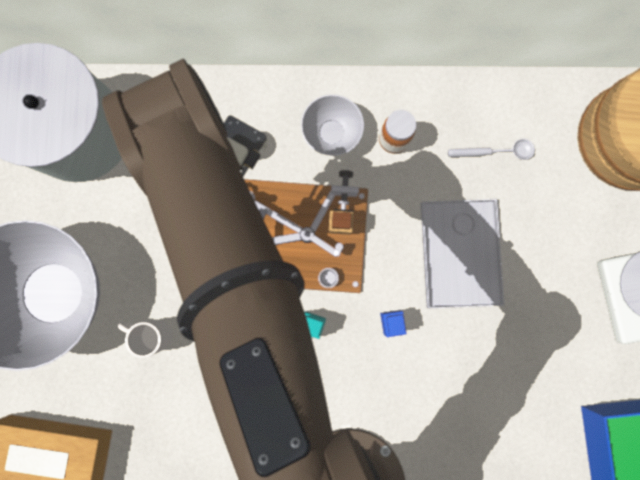

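```bash
python3 - <<'E'
import cv2,numpy as np
a=cv2.imread('pics/top0.png');b=cv2.imread('pics/t15.png')
def m(a,b,x0,x1,y0,y1,f=8):
    A=cv2.resize(a[y0:y1,x0:x1],None,fx=f,fy=f,interpolation=cv2.INTER_CUBIC);B=cv2.resize(b[y0-5:y1+5,x0-5:x1+5],None,fx=f,fy=f,interpolation=cv2.INTER_CUBIC)
    r=cv2.matchTemplate(B,A,cv2.TM_CCOEFF_NORMED);_,v,_,l=cv2.minMaxLoc(r);return v,(np.array(l)/f-5)
print('nose',m(a,b,329,348,241,258),'ref bolt/cup',m(a,b,316,343,264,292))
from h import *
s0=cv2.imread('pics/scene0.png'); s1=cv2.resize(cv2.imread('pics/s15.png'),(220,180),interpolation=cv2.INTER_AREA); S1=s0.copy();S1[210:390,250:470]=s1
print('scene post',m(s0,S1,370,398,295,322),'loop',m(s0,S1,378,408,316,346),'nose',m(s0,S1,312,330,228,245),'fixed',m(s0,S1,398,434,272,306))
# mould lid now, triangulate
def crop(im,x0,x1,y0,y1,f,n): cv2.imwrite(n,cv2.resize(im[y0:y1,x0:x1],None,fx=f,fy=f,interpolation=cv2.INTER_CUBIC))
crop(b,315,375,180,250,8,'pics/lt.png'); crop(S1,270,330,225,285,8,'pics/ls.png')
E
```

```text
nose (0.9912425875663757, array([-0.125,  0.375])) ref bolt/cup (0.9979590177536011, array([0., 0.]))
scene post (0.9867775440216064, array([-0.625,  0.375])) loop (0.9904466271400452, array([-0.875,  0.5  ])) nose (0.7633017897605896, array([-0.25, -0.25])) fixed (0.9988648891448975, array([0., 0.]))
```

View pics/lt.png

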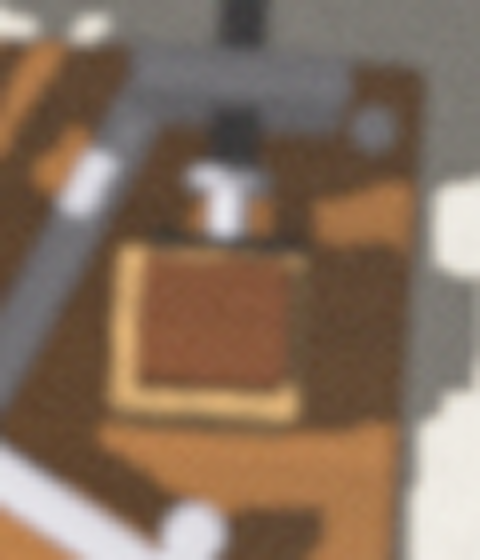

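View pics/ls.png

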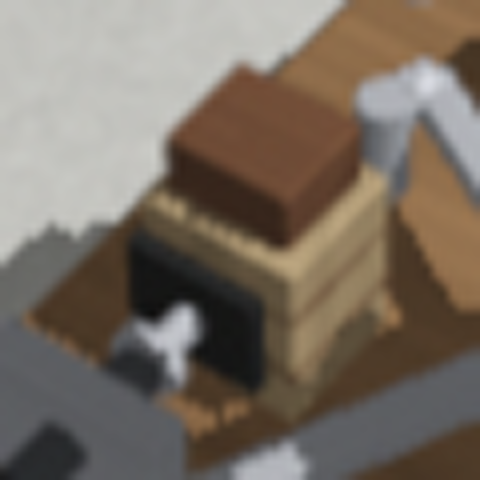

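```bash
python3 - <<'E'
from h import *
T=lambda x,y:((x+.5)/8-.5+315,(y+.5)/8-.5+180)
S=lambda x,y:((x+.5)/8-.5+270,(y+.5)/8-.5+225)
tc=[(140,258),(290,262),(286,385),(137,388)];sc=[(168,140),(240,65),(362,130),(290,200)]
# order: top: TL=(+x,+y) TR=(+x,-y) BR=(-x,-y) BL ; scene camera looks from +x,+y toward -x,-y: figure via triangulation
P=np.array([onz('top',*T(*q),.094)[:2] for q in tc]);print(P.round(4),P.mean(0))
Q=np.array([onz('scene',*S(*q),.094)[:2] for q in sc]);print(Q.round(4),Q.mean(0))
print(tri(ray('top',*T(213,323)),ray('scene',*S(265,134))))
for A in (P,Q):
    print(A.mean(0),[np.degrees(np.arctan2(*(A[(i+1)%4]-A[i])[::-1])).round(1) for i in range(4)],[np.linalg.norm(A[(i+1)%4]-A[i]).round(4) for i in range(4)])
B=np.array([onz('top',*T(*q),.072)[:2] for q in [(112,245),(303,258),(298,418),(107,415)]]);print('body',B.mean(0),[np.degrees(np.arctan2(*(B[(i+1)%4]-B[i])[::-1])).round(1) for i in range(4)],[np.linalg.norm(B[(i+1)%4]-B[i]).round(4) for i in range(4)])
# tray corners from top0
t=cv2.imread('pics/t15.png');cv2.imwrite('pics/tray.png',cv2.resize(t[190:315,410:515],None,fx=4.7,fy=4.7,interpolation=cv2.INTER_CUBIC))
s=cv2.imread('pics/scene0.png');cv2.imwrite('pics/trays.png',cv2.resize(s[155:250,155:290],None,fx=5,fy=5,interpolation=cv2.INTER_CUBIC))
E
```

```text
[[ 5.906e-01  3.780e-02]
 [ 5.897e-01 -1.500e-03]
 [ 5.573e-01 -4.000e-04]
 [ 5.564e-01  3.860e-02]] [0.57349825 0.01862809]
[[5.904e-01 1.000e-04]
 [5.585e-01 1.300e-03]
 [5.610e-01 4.020e-02]
 [5.910e-01 3.740e-02]] [0.57521097 0.01977238]
(array([0.57376789, 0.01871113, 0.09175393]), [np.float64(0.00012078962116924004), np.float64(0.00012078962116929294)])
[0.57349825 0.01862809] [np.float64(-91.3), np.float64(178.0), np.float64(91.4), np.float64(-1.2)] [np.float64(0.0393), np.float64(0.0325), np.float64(0.039), np.float64(0.0343)]
[0.57521097 0.01977238] [np.float64(177.9), np.float64(86.2), np.float64(-5.3), np.float64(-90.9)] [np.float64(0.0319), np.float64(0.039), np.float64(0.0301), np.float64(0.0373)]
body [0.57339423 0.01989978] [np.float64(-93.7), np.float64(178.1), np.float64(89.3), np.float64(-1.6)] [np.float64(0.0513), np.float64(0.0431), np.float64(0.051), np.float64(0.0458)]
```

View pics/tray.png

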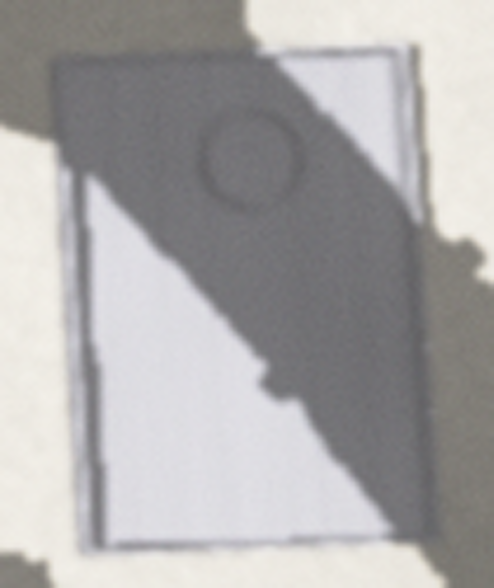

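View pics/trays.png

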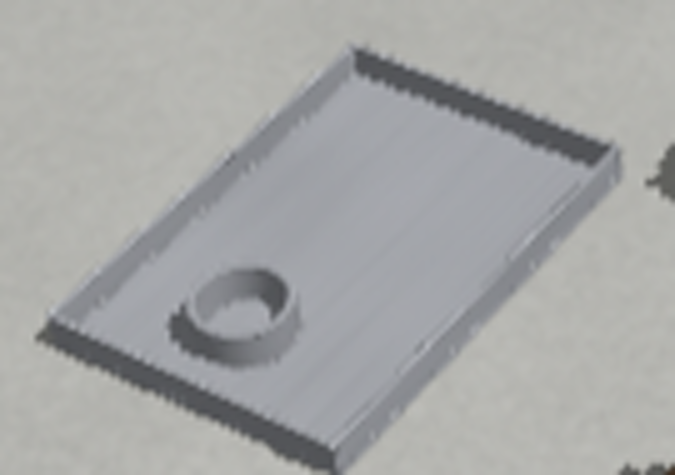

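```bash
python3 - <<'E'
from h import *
T=lambda x,y:((x+.5)/4.7-.5+410,(y+.5)/4.7-.5+190)
S=lambda x,y:((x+.5)/5-.5+155,(y+.5)/5-.5+155)
tc=[(53,62),(415,47),(437,537),(82,552)]
sc=[(335,455),(48,325),(355,48),(618,152)]
P=np.array([onz('top',*T(*q),.022)[:2] for q in tc]);Q=np.array([onz('scene',*S(*q),.022)[:2] for q in sc])
for A in (P,Q): print(A.round(4),A.mean(0).round(4),[np.linalg.norm(A[(i+1)%4]-A[i]).round(3) for i in range(4)])
for a,b in zip(tc,sc): print(tri(ray('top',*T(*a)),ray('scene',*S(*b)))[0].round(4))
c=P.mean(0);x=(P[0]+P[1]-P[2]-P[3])/2;x/=np.linalg.norm(x);print('target',c-.06*x,np.degrees(np.arctan2(x[1],x[0])))
print(deltas([.574,.0188,.15],np.radians(88)),state()['joint_pos'].round(2))
E
```

```text
[[ 0.6223 -0.1642]
 [ 0.6303 -0.339 ]
 [ 0.3963 -0.3429]
 [ 0.3891 -0.1746]] [ 0.5095 -0.2552] [np.float64(0.175), np.float64(0.234), np.float64(0.168), np.float64(0.233)]
[[ 0.628  -0.1625]
 [ 0.636  -0.3292]
 [ 0.3961 -0.3408]
 [ 0.3907 -0.1741]] [ 0.5127 -0.2517] [np.float64(0.167), np.float64(0.24), np.float64(0.167), np.float64(0.238)]
[ 0.6238 -0.1662  0.0155]
[ 0.6307 -0.3406  0.0122]
[ 0.3959 -0.3423  0.0215]
[ 0.3891 -0.1751  0.0203]
target [ 0.44953473 -0.25700102] 1.7561779234860244
(array([  2.72556172,  -6.14768087, -20.65949724]), array([ 1.09265975e+00, -8.23963288e-04,  2.40850512e-04])) [-0.37  0.52 -0.1   1.49  0.05  1.14  2.15]
```

>>> step_arm(
  rows=[
    [0,0,0,0.137,0,0,7],
    [0,0,0,0.137,0,0,7],
    [0,0,0,0.137,0,0,7],
    [0,0,0,0.137,0,0,7],
    [0,0,0,0.137,0,0,7],
    [0,0,0,0.137,0,0,7],
    [0,0,0,0.137,0,0,7],
    [0,0,0,0.134,0,0,7],
    [0,0,0,0,0,0,7],
  ],
)

```text
t: 19.4
ee_pos: [0.6213, 0.2291, 0.1761]
tcp_rot: [0.028, 1.573, -0.03]
force: [0.8, 0.7, 0.1]
gripper_width: 0.766
```

```bash
python3 - <<'E'
from h import *
print(deltas([.574,.0188,.16],np.radians(88)),state()['joint_pos'].round(2),state()['t'])
E
```

```text
(array([  1.65433611, -21.188861  ,  -3.94004701]), array([-0.00217144, -0.00221407,  0.00165345])) [-0.54  0.51  0.16  1.51 -0.09  1.13  1.17] 19.4
```

>>> step_arm(
  rows=[
    [0,-2.1,-0.4,0,0,0,7],
    [0,-3,-0.6,0,0,0,7],
    [0,-3,-0.6,0,0,0,7],
    [0,-3,-0.6,0,0,0,7],
    [0.4,-3,-0.6,0,0,0,7],
    [0.4,-3,-0.5,0,0,0,7],
    [0.4,-3,-0.4,0,0,0,7],
    [0.4,-1.1,-0.2,0,0,0,7],
    [0,0,0,0,0,0,7],
  ],
)

```text
t: 20.3
ee_pos: [0.5748, 0.0169, 0.1608]
tcp_rot: [0.027, 1.572, -0.029]
force: [0.5, 0.2, -0.5]
gripper_width: 0.763
```

```bash
python3 - <<'E'
from h import *
print(deltas([.574,.0188,.0755],np.radians(88)),state()['ee_pos'],state()['t'])
cm=vision.camera_model('wrist');cv2.imwrite('pics/w16.png',vision.get_image('wrist'));np.save('w16.npy',cm['extrinsics'])
for dx,dy in ((17,20),(17,-20),(-17,-20),(-17,20)):
    a=np.radians(-2); print(proj('wrist',[.574+(dx*np.cos(a)-dy*np.sin(a))/1000,.0188+(dx*np.sin(a)+dy*np.cos(a))/1000,.094],cm))
E
```

```text
(array([ 8.53449717,  0.19332066, -0.06649609]), array([-0.00058621, -0.00185159,  0.00098711])) [0.57475683 0.01692305 0.16084546] 20.3
(np.float64(348.18336980224893), np.float64(267.13349035987693))
(np.float64(292.4041637303271), np.float64(267.15090071076645))
(np.float64(291.57214859372505), np.float64(220.5143334331263))
(np.float64(349.1945290296078), np.float64(220.52943207450284))
```

View pics/w16.png

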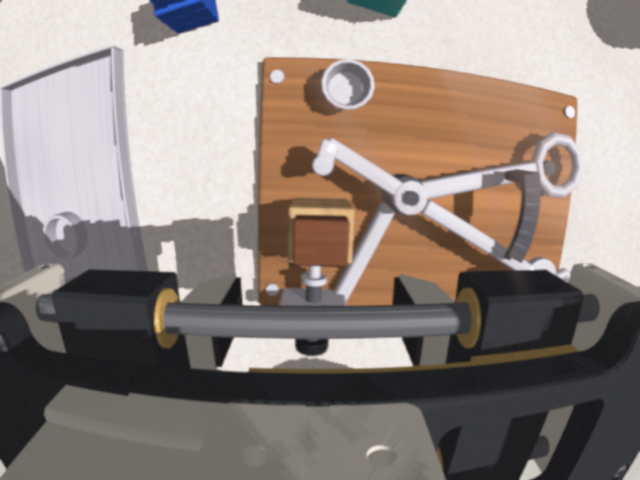

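```bash
python3 - <<'E'
import cv2
a=cv2.imread('pics/w16.png')[190:290,260:380];cv2.imwrite('pics/w16c.png',cv2.resize(a,None,fx=6,fy=6,interpolation=cv2.INTER_CUBIC))
E
```

```text
(no output)
```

View pics/w16c.png

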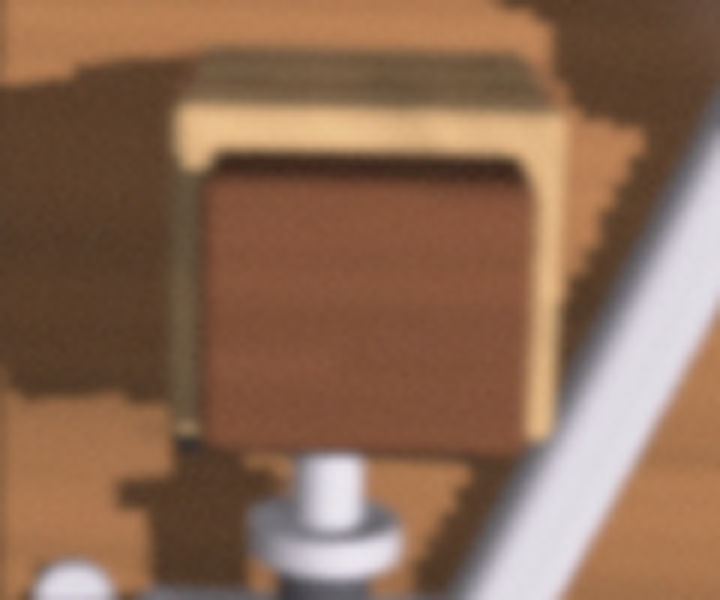

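>>> step_arm(
  rows=[
    [1.5,0.1,-0.1,0,0,0,7],
    [2.5,0.1,0,0,0,0,7],
    [2.5,0,0,0,0,0,7],
    [1.3,0,0,0,0,0,7],
    [0.5,0,0,0,0,0,7],
    [0,0,0,0,0,0,7],
    [0,0,0,0,0,0,7],
  ],
  squeeze=25,
)

```text
t: 21.05
ee_pos: [0.5756, 0.0214, 0.0797]
tcp_rot: [0.027, 1.569, -0.027]
force: [1.2, 0.3, -0.5]
gripper_width: 0.762
```

```bash
python3 - <<'E'
from h import *
print(deltas([.574,.0188,.0755],np.radians(88)),state()['ee_pos'],state()['t'],state()['force'])
E
```

```text
(array([ 0.42238888, -0.26560952, -0.14805943]), array([ 0.00064587,  0.00136797, -0.00034077])) [0.57556488 0.02140258 0.07972681] 21.05 [ 1.15016616  0.28504024 -0.49569249]
```

>>> step_arm(
  rows=[
    [0.2,-0.15,-0.1,0,0,0,7],
    [0.15,-0.1,-0.05,0,0,0,7],
    [0,0,0,0,0,0,7],
    [0,0,0,0,0,0,5.5],
    [0,0,0,0,0,0,4.5],
    [0,0,0,0,0,0,3.8],
    [0,0,0,0,0,0,3.6],
    [0,0,0,0,0,0,3.6],
    [0,0,0,0,0,0,3.6],
  ],
  squeeze=25,
)

```text
t: 21.95
ee_pos: [0.5732, 0.0186, 0.0753]
tcp_rot: [0.027, 1.571, -0.027]
force: [0.8, 0.1, -1.8]
gripper_width: 0.397
```

```bash
python3 - <<'E'
from h import *
print(deltas([.574,.0188,.0755],np.radians(88)),state()['ee_pos'],state()['t'],state()['force'],state()['gripper_width']*91.8)
cv2.imwrite('pics/w17.png',vision.get_image('wrist'))
E
```

```text
(array([-0.01783618,  0.02411489,  0.08045165]), array([ 3.52882191e-05,  1.20923827e-05, -3.98609777e-05])) [0.57318757 0.01858705 0.07532162] 21.95 [ 0.8186534   0.12505852 -1.75617013] 36.453976736893445
```

View pics/w17.png

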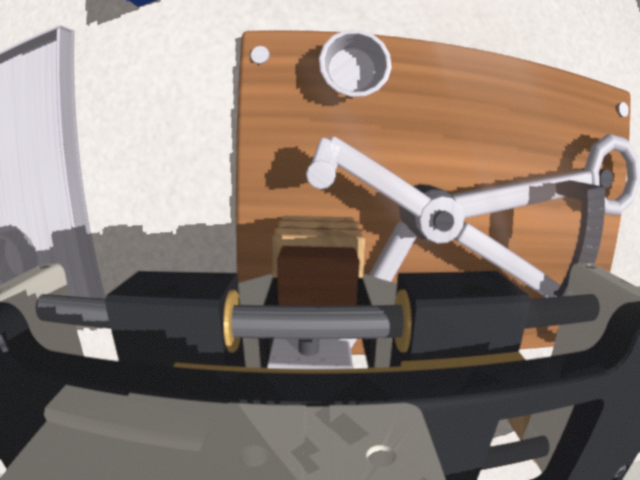

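>>> step_arm(
  rows=[
    [0,0,0,0,0,0,3.3],
    [0,0,0,0,0,0,3.3],
    [-0.3,0,-0.1,0,0,0,3.3],
    [-0.7,0,-0.1,0,0,0,3.3],
    [-1,0,0,0,0,0,3.3],
    [-1,0,0,0,0,0,3.3],
  ],
  squeeze=30,
)

```text
t: 22.6
ee_pos: [0.5714, 0.0187, 0.1065]
tcp_rot: [0.028, 1.57, -0.027]
force: [1.4, 1.2, 0.1]
gripper_width: 0.355
```

```bash
python3 - <<'E'
from h import *
print(state()['ee_pos'],state()['t'],state()['force'],state()['gripper_width']*91.8)
cv2.imwrite('pics/w18.png',vision.get_image('wrist'))
a=vision.get_image('scene');cv2.imwrite('pics/s18.png',a[150:390,160:480].repeat(2,0).repeat(2,1))
E
```

```text
[0.57137637 0.018657   0.10649195] 22.6 [1.35931865 1.2029604  0.08917247] 32.615140857723
```

View pics/s18.png

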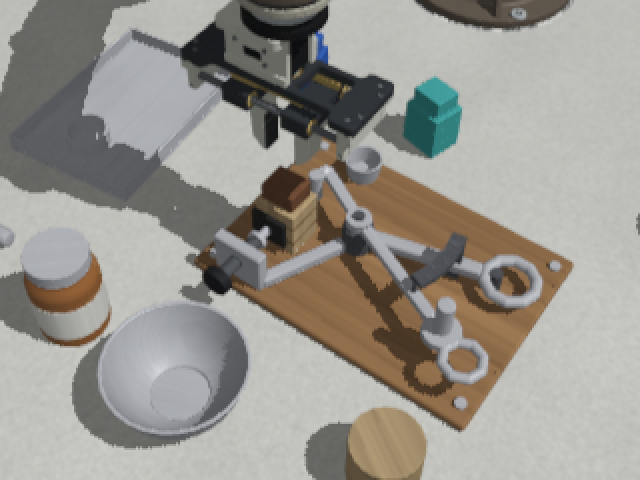

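View w18.

View pics/w18.png

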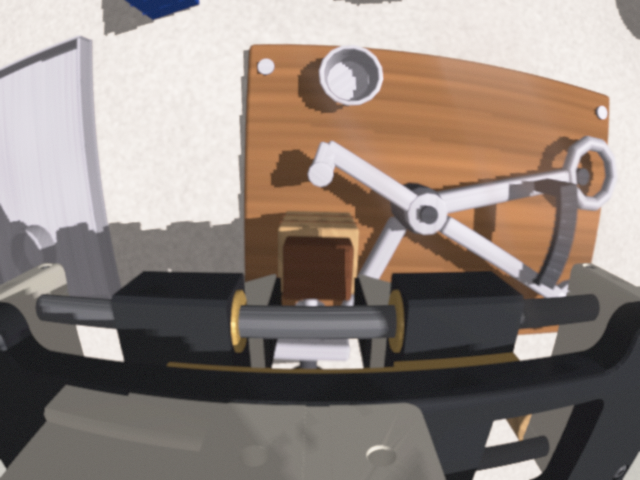

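```bash
python3 - <<'E'
from h import *
s=state()
M=R.from_rotvec(s['tcp_rot']).as_matrix();e=s['ee_pos'];cm=vision.camera_model('wrist')
for dx in (0,-.0188,-.04):
  for y in (-.02,0,.02): print(dx,y,np.round(proj('wrist',e+M@[dx,y,0],cm),0))
E
```

```text
0 -0.02 [280. 278.]
0 0 [318. 278.]
0 0.02 [355. 278.]
-0.0188 -0.02 [277. 291.]
-0.0188 0 [318. 291.]
-0.0188 0.02 [359. 291.]
-0.04 -0.02 [272. 309.]
-0.04 0 [318. 309.]
-0.04 0.02 [364. 309.]
```

>>> step_arm(
  rows=[
    [0,0,0.1,0,0,0,5],
    [1,0,0.1,0,0,0,5],
    [1.2,0,0,0,0,0,5],
    [0.8,0,0,0,0,0,5],
    [0,0,0,0,0,0,5],
    [0,0,0,0,0,0,5],
  ],
  squeeze=25,
)

```text
t: 23.3
ee_pos: [0.5728, 0.0184, 0.0747]
tcp_rot: [0.027, 1.572, -0.028]
force: [-1.0, 0.3, 0.7]
gripper_width: 0.546
```

```bash
python3 - <<'E'
from h import *
print(deltas([.5735,.0188,.0755],np.radians(88)),state()['ee_pos'],state()['t'],state()['force'],state()['gripper_width']*91.8)
E
```

```text
(array([-0.07653933,  0.03733254,  0.06516134]), array([-5.13005411e-05, -1.12826758e-03,  2.57839397e-04])) [0.57283487 0.01844951 0.07473544] 23.3 [-1.03330114  0.29485643  0.693757  ] 50.09829798511274
```

>>> step_arm(
  rows=[
    [0,0,0,0,0,0,3.5],
    [0,0,0,0,0,0,2.5],
    [0,0,0,0,0,0,1.5],
    [0,0,0,0,0,0,1.0],
    [0,0,0,0,0,0,1.0],
    [0,0,0,0,0,0,1.0],
    [0,0,0,0,0,0,1.0],
  ],
  squeeze=25,
)

```text
t: 24.0
ee_pos: [0.5732, 0.0186, 0.0753]
tcp_rot: [0.027, 1.571, -0.027]
force: [-0.6, -0.8, 0.3]
gripper_width: 0.11
```

```bash
python3 - <<'E'
from h import *
print(state()['ee_pos'],state()['t'],state()['force'],state()['gripper_width']*91.8)
E
```

```text
[0.57315975 0.01855581 0.07534345] 24.0 [-0.5616617  -0.778502    0.27145086] 10.093523048279147
```

```bash
python3 - <<'E'
from h import *
cv2.imwrite('pics/w19.png',vision.get_image('wrist'))
a=vision.get_image('scene');cv2.imwrite('pics/s19.png',cv2.resize(a[170:310,230:390],None,fx=4,fy=4,interpolation=cv2.INTER_CUBIC))
E
```

```text
(no output)
```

View pics/w19.png

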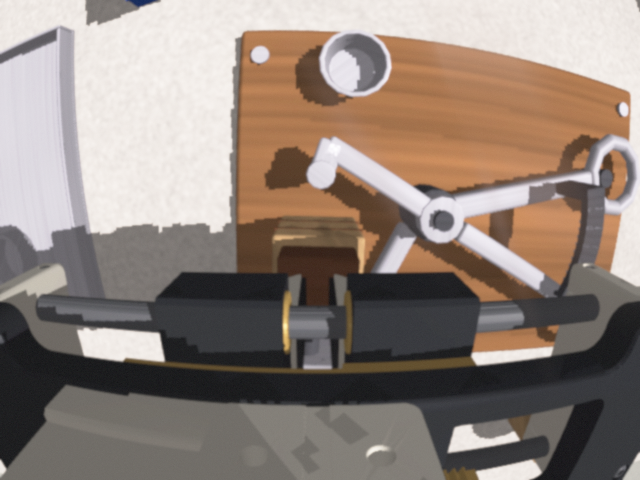

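View pics/s19.png

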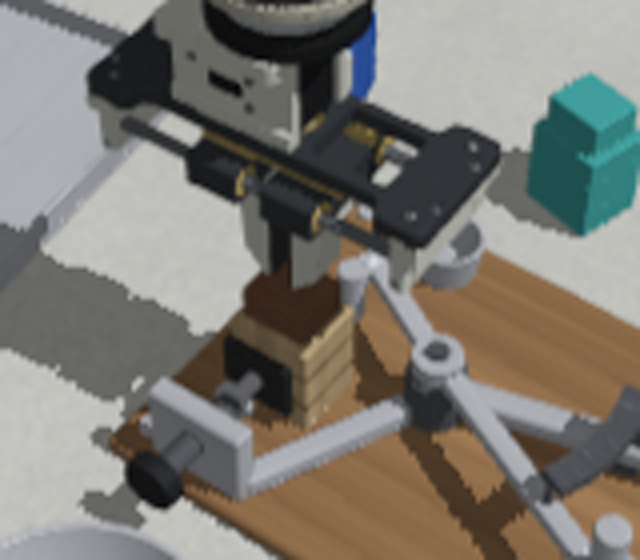

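```bash
python3 - <<'E'
from h import *
s=state()
M=R.from_rotvec(s['tcp_rot']).as_matrix();e=s['ee_pos'];print(M.round(3),e)
for dx in (0,-.0188,-.04):
  for y in (-.01,.01): print(dx,y,np.round((np.array(proj('scene',e+M@[dx,y,0]))-[230,170])*4,0), np.round(proj('top',e+M@[dx,y,0]),0))
for z in (.072,.094): print('lid z',z,np.round((np.array(proj('scene',[.5735,.0188,z]))-[230,170])*4,0))
E
```

```text
[[-0.     0.035  0.999]
 [ 0.     0.999 -0.035]
 [-1.     0.    -0.   ]] [0.57316393 0.01859943 0.0753054 ]
0 -0.01 [276. 298.] [346. 221.]
0 0.01 [307. 314.] [336. 221.]
-0.0188 -0.01 [275. 273.] [346. 220.]
-0.0188 0.01 [307. 289.] [336. 220.]
-0.04 -0.01 [274. 245.] [347. 219.]
-0.04 0.01 [307. 261.] [337. 219.]
lid z 0.072 [291. 311.]
lid z 0.094 [291. 282.]
```

```bash
python3 - <<'E'
from h import *
M=R.from_rotvec([-0.823,1.402,.821]).as_matrix();e=np.array([.6247,.2301,.1825])
for dx in (0,-.0188,-.04):
  for y in (-.035,.035,.044): 
   u=np.array(proj('scene',e+M@[dx,y,0])); print(dx,y,np.round((u-[250,210])*[3.6,3.3],0))
# s18 pose
M=R.from_rotvec([.028,1.57,-.027]).as_matrix();e=np.array([.5714,.0187,.1065])
for dx in (0,-.0188,-.04):
  for y in (-.016,.016,-.022,.022): 
   u=np.array(proj('scene',e+M@[dx,y,0])); print(dx,y,np.round((u-[160,150])*2,0))
E
```

```text
0 -0.035 [447. 235.]
0 0.035 [570. 184.]
0 0.044 [585. 178.]
-0.0188 -0.035 [451. 212.]
-0.0188 0.035 [577. 160.]
-0.0188 0.044 [592. 154.]
-0.04 -0.035 [456. 184.]
-0.04 0.035 [584. 133.]
-0.04 0.044 [600. 126.]
0 -0.016 [273. 165.]
0 0.016 [299. 178.]
0 -0.022 [269. 163.]
0 0.022 [304. 180.]
-0.0188 -0.016 [273. 152.]
-0.0188 0.016 [299. 165.]
-0.0188 -0.022 [268. 150.]
-0.0188 0.022 [304. 167.]
-0.04 -0.016 [273. 137.]
-0.04 0.016 [299. 150.]
-0.04 -0.022 [268. 135.]
-0.04 0.022 [304. 153.]
```

>>> step_arm(
  rows=[
    [0,0,0,0,0,0,3],
    [0,0,0,0,0,0,5],
    [0,0,0,0,0,0,6],
    [0,0,0,0,0,0,6],
    [0,0,0,0,0,0,6],
    [0.5,0,0,0,0,0,6],
    [0.5,0,0,0,0,0,6],
    [0,0,0,0,0,0,6],
  ],
  squeeze=25,
)

```text
t: 24.9
ee_pos: [0.5725, 0.0185, 0.0643]
tcp_rot: [0.027, 1.572, -0.028]
force: [-0.6, -0.2, -1.0]
gripper_width: 0.651
```

>>> step_arm(
  rows=[
    [0.4,0,0,0,0,0,6],
    [0.3,0,0,0,0,0,6],
    [0,0,0,0,0,0,6],
  ],
)

```text
t: 25.2
ee_pos: [0.5728, 0.0186, 0.0578]
tcp_rot: [0.027, 1.571, -0.027]
force: [0.3, -0.3, 0.2]
gripper_width: 0.653
```

```bash
python3 - <<'E'
from h import *
cv2.imwrite('pics/w20.png',vision.get_image('wrist'))
a=vision.get_image('scene');cv2.imwrite('pics/s20.png',cv2.resize(a[170:310,230:390],None,fx=4,fy=4,interpolation=cv2.INTER_CUBIC))
print(state()['ee_pos'],state()['t'],state()['force'],state()['gripper_width']*91.8)
E
```

```text
[0.57314116 0.01852184 0.05824449] 25.3 [ 0.22953917 -0.43748838  1.22207389] 60.22045744266771
```

View pics/s20.png

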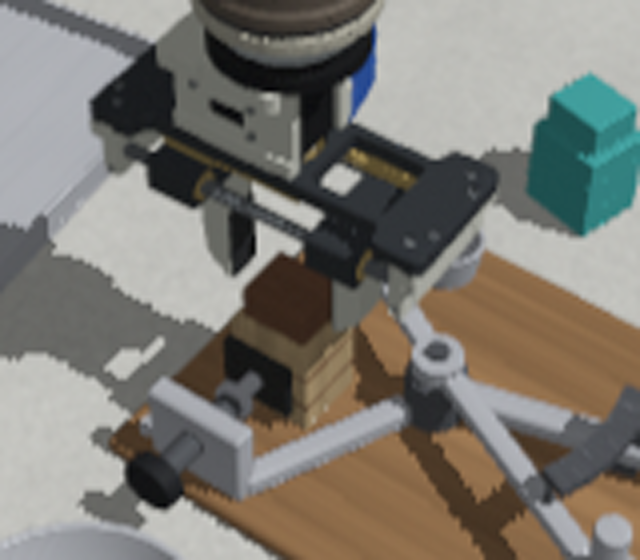

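View pics/w20.png

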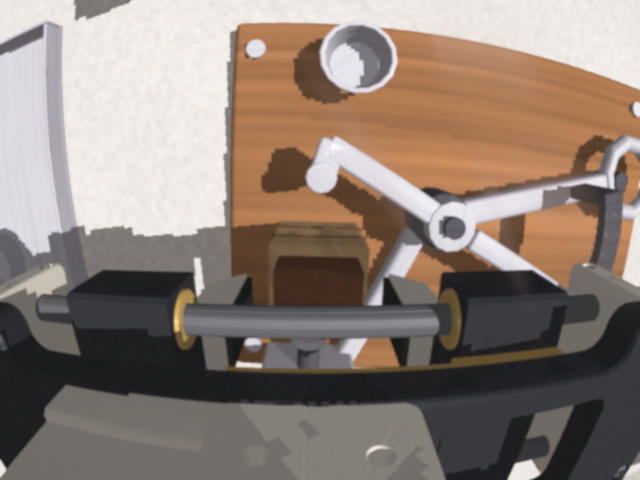

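>>> step_arm(
  rows=[
    [0.1,0,0.05,0,0,0,5],
    [0,0,0,0,0,0,4],
    [0,0,0,0,0,0,3],
    [0,0,0,0,0,0,2],
    [0,0,0,0,0,0,2],
    [0,0,0,0,0,0,2],
    [0,0,0,0,0,0,2],
  ],
  squeeze=25,
)

```text
t: 26.0
ee_pos: [0.5737, 0.0186, 0.0574]
tcp_rot: [0.028, 1.571, -0.027]
force: [-0.1, -0.2, 1.1]
gripper_width: 0.431
```

```bash
python3 - <<'E'
from h import *
print(state()['ee_pos'],state()['t'],state()['force'],state()['gripper_width']*91.8)
E
```

```text
[0.57365765 0.01855776 0.05736626] 26.0 [-0.11506723 -0.19475223  1.12251863] 39.55053466766317
```

>>> step_arm(
  rows=[
    [0,0,0,0,0,0,2],
    [-0.3,0,-0.1,0,0,0,2],
    [-0.7,0,-0.1,0,0,0,2],
    [-1,0,0,0,0,0,2],
    [-1,0,0,0,0,0,2],
    [0,0,0,0,0,0,2],
  ],
  squeeze=30,
)

```text
t: 26.6
ee_pos: [0.573, 0.0187, 0.0893]
tcp_rot: [0.028, 1.567, -0.027]
force: [-0.8, -0.2, -1.3]
gripper_width: 0.427
```

```bash
python3 - <<'E'
from h import *
a=vision.get_image('scene');cv2.imwrite('pics/s21.png',cv2.resize(a[150:310,200:390],None,fx=4,fy=4,interpolation=cv2.INTER_CUBIC))
print(state()['ee_pos'],state()['t'],state()['force'],state()['gripper_width']*91.8)
E
```

```text
[0.57256239 0.01869933 0.08849932] 26.65 [ 1.07820469  0.7407214  -1.19683145] 39.54120979490307
```

View pics/s21.png

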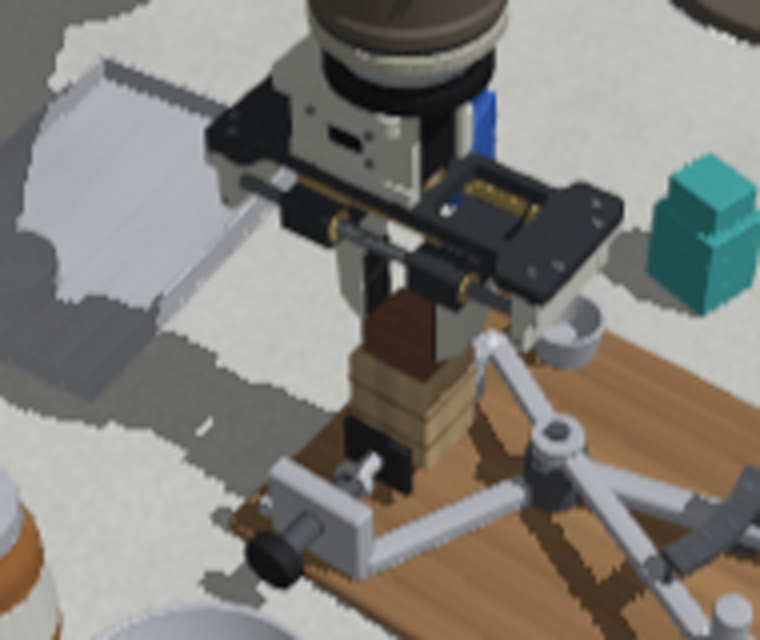

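>>> step_arm(
  rows=[
    [-1,0,0,0,0,0,2],
    [-1.5,0,0,0,0,0,2],
    [-2,0,0,0,0,0,2],
    [-1.5,0,0,0,0,0,2],
    [-0.5,0,0,0,0,0,2],
    [0,0,0,0,0,0,2],
  ],
)

```text
t: 27.25
ee_pos: [0.5721, 0.0186, 0.153]
tcp_rot: [0.028, 1.569, -0.027]
force: [0.3, -1.2, -0.9]
gripper_width: 0.428
```

```bash
python3 - <<'E'
from h import *
print(deltas([.451,-.256,.153],np.radians(89)),state()['ee_pos'],state()['t'],state()['force'],state()['gripper_width']*91.8)
E
```

```text
(array([-2.28426587e-02, -2.78683082e+01, -1.11422766e+01]), array([-0.01742428,  0.00123781, -0.00021325])) [0.57207298 0.01862825 0.15297171] 27.25 [ 0.27202019 -1.21924072 -0.8679844 ] 39.27123258415573
```

>>> step_arm(
  rows=[
    [0,-1,-0.4,0,0,0,2],
    [0,-2,-0.8,0,0,0,2],
    [0,-2.2,-0.9,0,0,0,2],
    [0,-2.2,-0.9,0,0,0,2],
    [0,-2.2,-0.9,0,0,0,2],
    [0,-2.2,-0.9,0,0,0,2],
    [0,-2.2,-0.9,0,0,0,2],
    [0,-2.2,-0.9,0,0,0,2],
    [0,-2.2,-0.9,0,0,0,2],
    [0,-2.2,-0.9,0,0,0,2],
    [0,-2.2,-0.9,0,0,0,2],
    [0,-2.2,-0.8,0,0,0,2],
    [0,-2,-0.7,0,0,0,2],
    [0,-1,-0.4,0,0,0,2],
    [0,0,0,0,0,0,2],
    [0,0,0,0,0,0,2],
  ],
)

```text
t: 28.85
ee_pos: [0.4499, -0.2565, 0.1519]
tcp_rot: [0.028, 1.571, -0.027]
force: [-0.5, -0.4, -1.9]
gripper_width: 0.427
```

```bash
python3 - <<'E'
from h import *
print(deltas([.451,-.256,.153],np.radians(89)),state()['ee_pos'],state()['t'],state()['force'],state()['gripper_width']*91.8)
cv2.imwrite('pics/w22.png',vision.get_image('wrist'))
cv2.imwrite('pics/s22.png',vision.get_image('scene'))
E
```

```text
(array([-0.10821013,  0.05480526,  0.10429883]), array([-0.01725202, -0.00055712, -0.00080111])) [ 0.44993804 -0.25651065  0.15191805] 28.85 [-0.46354306 -0.4101675  -1.89470105] 39.201565141898776
```

View pics/w22.png

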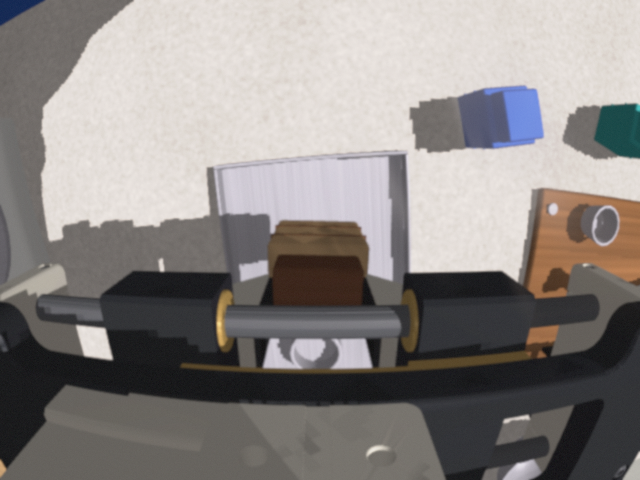

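View pics/s22.png

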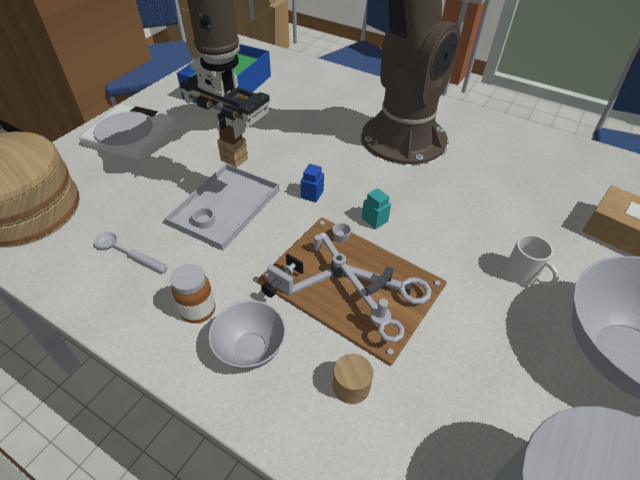

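>>> step_arm(
  rows=[
    [1,0,0,0,0,0,2],
    [2,0,0,0,0,0,2],
    [2.2,0,0,0,0,0,2],
    [2,0,0,0,0,0,2],
    [1.5,0,0,0,0,0,2],
    [0.8,0,0,0,0,0,2],
    [0.3,0,0,0,0,0,2],
    [0,0,0,0,0,0,2],
  ],
)

```text
t: 29.75
ee_pos: [0.4501, -0.2571, 0.0542]
tcp_rot: [0.027, 1.571, -0.027]
force: [-0.7, -0.2, -1.2]
gripper_width: 0.434
```

>>> step_arm(
  rows=[
    [0.1,0,0,0,0,0,2],
    [0.1,0,0,0,0,0,2],
    [0.1,0,0,0,0,0,2],
    [0,0,0,0,0,0,2],
  ],
)

```text
t: 30.15
ee_pos: [0.4501, -0.2574, 0.0515]
tcp_rot: [0.027, 1.57, -0.027]
force: [-0.1, -0.2, -1.6]
gripper_width: 0.429
```

>>> step_arm(
  rows=[
    [0.1,0,0,0,0,0,2],
    [0.1,0,0,0,0,0,2],
    [0,0,0,0,0,0,2],
  ],
)

```text
t: 30.45
ee_pos: [0.4499, -0.2573, 0.0492]
tcp_rot: [0.027, 1.571, -0.027]
force: [-0.2, -0.1, -1.7]
gripper_width: 0.433
```

>>> step_arm(
  rows=[
    [0.1,0,0,0,0,0,2],
    [0,0,0,0,0,0,2],
  ],
)

```text
t: 30.65
ee_pos: [0.4501, -0.2573, 0.0484]
tcp_rot: [0.027, 1.57, -0.027]
force: [-0.4, 0.1, -0.9]
gripper_width: 0.432
```

>>> step_arm(
  rows=[
    [0.1,0,0,0,0,0,2],
    [0,0,0,0,0,0,2],
  ],
)

```text
t: 30.85
ee_pos: [0.4502, -0.2574, 0.0483]
tcp_rot: [0.028, 1.57, -0.027]
force: [-3.3, 2.8, 13.7]
gripper_width: 0.43
```

>>> step_arm(
  rows=[
    [-0.07,0,0,0,0,0,2],
    [0,0,0,0,0,0,4.2],
    [0,0,0,0,0,0,5],
    [0,0,0,0,0,0,6],
    [0,0,0,0,0,0,6],
    [-0.5,0,0,0,0,0,6],
    [-1.5,0,0,0,0,0,6],
    [-2,0,0,0,0,0,6],
    [-3,0,0,0,0,0,6],
    [-3,0,0,0,0,0,6],
    [-3,0,0,0,0,0,6],
    [0,0,0,0,0,0,6],
  ],
)

```text
t: 32.05
ee_pos: [0.4521, -0.2586, 0.1822]
tcp_rot: [0.026, 1.564, -0.03]
force: [0.3, 0.3, 0.1]
gripper_width: 0.653
```

>>> step_arm(
  rows=[
    [0,3,0,0,0,0,6],
    [0,4,0,0,0,0,6],
    [0,4,0,0,0,0,6],
    [0,4,0,0,0,0,6],
    [0,4,0,0,0,0,6],
    [0,0,0,0,0,0,6],
  ],
)

```text
t: 32.65
ee_pos: [0.4566, -0.0617, 0.1777]
tcp_rot: [0.023, 1.571, -0.02]
force: [-0.6, -0.2, 0.4]
gripper_width: 0.651
```

```bash
python3 - <<'E'
from h import *
print(state()['ee_pos'],state()['t'],state()['force'])
cv2.imwrite('pics/s23.png',vision.get_image('scene'))
cv2.imwrite('pics/t23.png',vision.get_image('top'))
a=cv2.imread('pics/s23.png');cv2.imwrite('pics/s23c.png',cv2.resize(a[130:250,155:300],None,fx=5,fy=5,interpolation=cv2.INTER_CUBIC))
E
```

```text
[ 0.45655558 -0.0617355   0.17772391] 32.65 [-0.6211869  -0.20571607  0.37069215]
```

View pics/s23c.png

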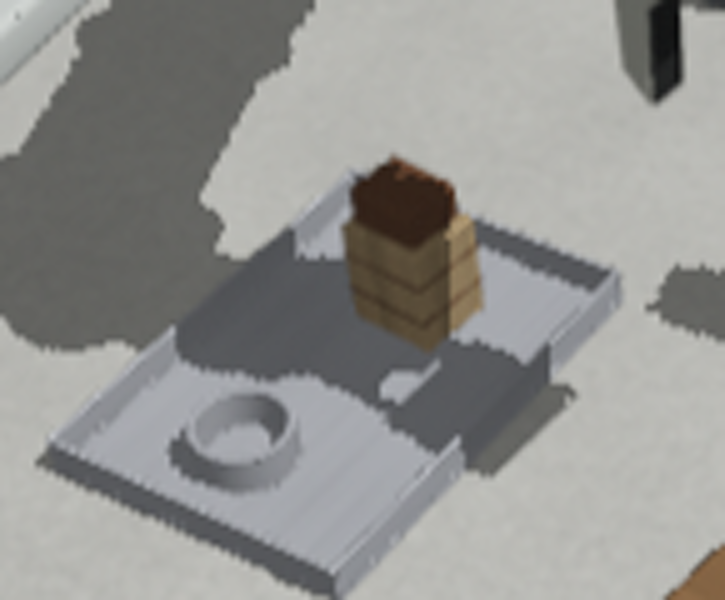

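View pics/t23.png

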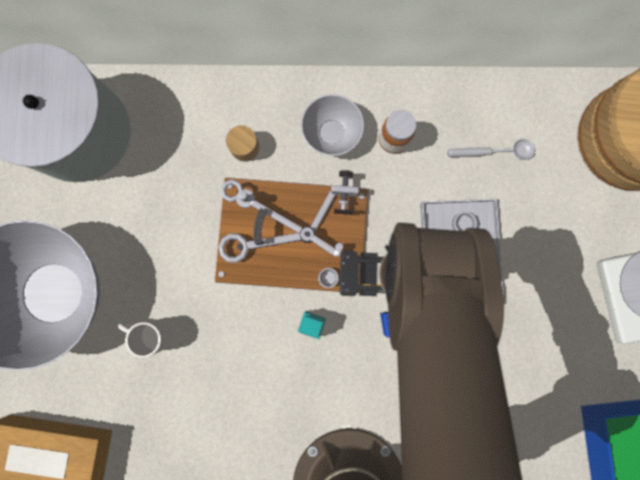

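View pics/s23.png

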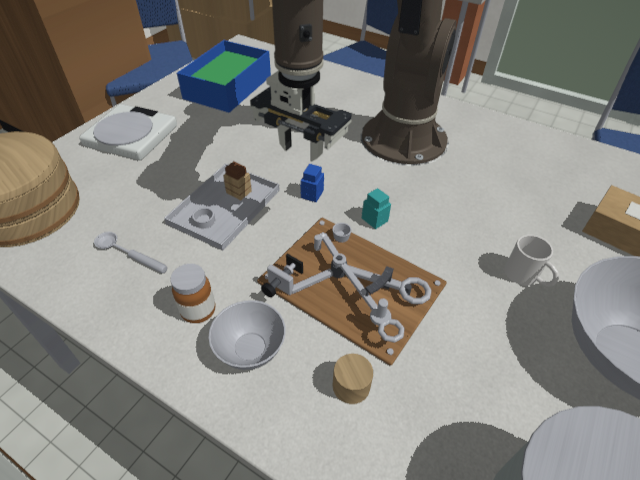

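```bash
python3 - <<'E'
import cv2,numpy as np
a=cv2.imread('pics/top0.png');b=cv2.imread('pics/t23.png')
def m(x0,x1,y0,y1,f=8):
    A=cv2.resize(a[y0:y1,x0:x1],None,fx=f,fy=f,interpolation=cv2.INTER_CUBIC);B=cv2.resize(b[y0-5:y1+5,x0-5:x1+5],None,fx=f,fy=f,interpolation=cv2.INTER_CUBIC)
    _,v,_,l=cv2.minMaxLoc(cv2.matchTemplate(B,A,cv2.TM_CCOEFF_NORMED));return round(v,3),np.array(l)/f-5
print('movloop',m(218,258,178,212),'nose',m(329,348,241,258),'fixedloop',m(215,255,230,265))
from rig import ticket; print(ticket.finish_job())
E
```

```text
movloop (0.987, array([ 0.375, -0.625])) nose (0.951, array([-0.125,  0.375])) fixedloop (0.999, array([0., 0.]))
the job is handed in; nothing more can be done
None
```

I closed the press two ratchet clicks past the bite, and it held with my hand off for about a second. I then pressed the handle down, swung it fully open, and stood the mould upright in the free half of the tray. The job was handed in after about 33 s; no verdict was reported.

**Squeeze:** With the hand off, the pad was compressed about 6 mm, so the squeeze was about 19–20 N. Before the last click I felt 16 N at the post, which points to about 24 N. Both are between loose (8 N) and crushing (40 N).

**Handle:** It went down 6–7 mm and reached the stop at about 14 N before and during the swing. The last images show it up to about 1 mm more open than at the start.

**Mould:** The last scene picture shows it upright on the tray floor, clear of the cutter. Nothing else appeared moved, but I checked that only by eye.

Some checks disagreed:
- **Fingertip height:** The real fingertips are about 19 mm above the reported TCP. My first two tries at the lid therefore closed on air above it. The third try gripped it at 39.5 mm (the lid is 40 mm).
- **Grip on the post:** The opening read 10–15 mm on the 18 mm post, so that grip was looser or higher than I intended. While I was holding it, the swing worked out from the TCP differed from the tooth position by 0.02–0.03 rad. I went by the pictures and forces there instead.
- **Peak force:** At the open stop I briefly pushed with about 20 N down and 12 N sideways.

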